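# Put the slicer plates away in their pinned case

## Task

Take the flat steel spatula out of the half-open drawer, lever up the cover of the wooden case by its overhanging lip with the blade, and open it. Lower every slicer plate that is lying about onto the two pins in the case, stacked flat and fully home with the inlaid face up, then shut the cover completely; the spatula ends up lying flat back in the drawer, and the other things on the shelf and in the drawer stay where they are.

Things in the scene. Friction and masses are not known exactly. Their poses are not given: they have to be found in the camera images.
- case: low open wooden case, fixed, 166 (x) by 146 (y) by 62 mm high, walls and floor 8 mm. Inside, a plinth 136 (x) by 36 (y), its top 16 mm above the shelf, bears two upright steel pins, 8 mm thick, at x = -45 and +45, y = 0: straight for 31 mm, tapering to 3 mm at the tip 38 mm above the plinth. Origin: centre of the underside. Cover hinged along the -y rim; its lip overhangs the +y rim.
- cover (a joint): angle of the case's flat wooden cover, rad: 0 shut (flat on the rim), 1.62 fully open (just past upright). Cover 166 by 166 by 8 mm, 0.2 kg; stiff hinge (0.22 N m friction): it stays at any angle and must be pushed all the way down to shut. About 2 to 3 N upward at the lip raises it.
- cover_hinge (a point): middle of the hinge axis: above the case's -y rim, at the level of the cover's underside (62 mm above the shelf). The axis runs along the case's x. Its frame is the case's.
- cover_lip (a point): middle of the cover's free edge, on its underside, 166 mm from the hinge axis; moves with the cover. Shut, the lip overhangs the outside of the case's +y wall by 20 mm, 62 mm above the shelf, open from below.
- pins_mid (a point): point midway between the two pins on the plinth's top (16 mm above the shelf), axes as the case: the centre of the underside of the first plate when home; the second and third lie 10 and 20 mm higher.
- plate1: slicer plate, white plastic, steel inlay on its upper face: 130 (x) by 45 (y) by 10 mm thick; 12 mm through holes at x = -45 and +45 mm, y = 0. All alike, either end first. Origin: centre of the underside, z up. Loose, 0.06 to 0.13 kg; starts flat on the shelf top (z = 0). One of the three may be absent (None).
- plate2: slicer plate, white plastic, steel inlay on its upper face: 130 (x) by 45 (y) by 10 mm thick; 12 mm through holes at x = -45 and +45 mm, y = 0. All alike, either end first. Origin: centre of the underside, z up. Loose, 0.06 to 0.13 kg; starts flat on the shelf top (z = 0). One of the three may be absent (None).
- plate3: slicer plate, white plastic, steel inlay on its upper face: 130 (x) by 45 (y) by 10 mm thick; 12 mm through holes at x = -45 and +45 mm, y = 0. All alike, either end first. Origin: centre of the underside, z up. Loose, 0.06 to 0.13 kg; starts flat on the shelf top (z = 0). One of the three may be absent (None).
- drawer: wooden drawer tray fixed half out of a small chest (does not slide). Origin: under the tray's centre, on the shelf top; x away from the robot, y left. Inside 248 (x) by 280 (y) mm, floor 6 mm and side rims 45 mm above the shelf; front board 55 mm high with a round knob. The chest, 158 mm high, begins 140 mm beyond the origin in x.
- spatula: flat steel spatula, 190 mm long, 0.1 kg: wooden handle 100 mm long (x -100 to 0), 16 wide, 14 high, then a stiff blade to x = +90, 40 wide, 3 thick. Origin: where blade meets handle, on the underside (level for both); x points to the blade's tip, z up. Starts flat in the front half of the drawer, tip to the right (-y).
- spatula_grip (a point): a good place to grip the spatula, on the handle 20 mm behind the blade (x = -20 mm), 7 mm above the underside; near its balance point.
- spatula_tip (a point): middle of the blade's tip edge, on the upper face (x = 90, z = 3 mm).
- whisk: bystander: flat steel whisk, 175 mm long, in the rear half of the drawer; leave it.
- can_opener: bystander: aluminium can opener, 125 mm long, in the rear half of the drawer; leave it.
- ramekin: bystander: white ceramic ramekin, 64 mm wide, 40 mm high, in the rear left of the drawer; leave it.
- jar: bystander: amber glass jar, 72 mm wide, 120 mm high, beyond the case; leave it.
- mate_cup: bystander: wooden mate cup, 68 mm wide, 75 mm high, beyond the space between case and drawer; leave it.
- tin: bystander: tin can, 66 mm wide, 100 mm high, at the far right; leave it.
- bowl: bystander: blue bowl, 100 mm wide, 40 mm high, at the near right; leave it.
There are look-alikes about, which are no part of the job. What is shaped like the plate1 but blue or turquoise is not meant.

How it is judged:
On the way, in this order (a step that is already met when the one before it is completed fails the run):
1. the cover is levered up from shut with the spatula (pressing on it while it passes 0.3 to 0.8 rad) (value of joint cover between 0.3 and 0.8 rad and contact force between spatula and case above 0.3 N), for 0.1 s.
2. the cover stands open (over 1.2 rad) (value of joint cover above 1.2 rad), for 0.2 s.
3. every plate is home on the pins (horizontal distance between each of plate1, plate2, plate3 and pins_mid below 0.004 m and angle between the x axis of each of plate1, plate2, plate3 and the x axis of case, either way round below 0.06 rad and angle between each of plate1, plate2, plate3's own z axis and vertical below 0.05 rad and z of plate1 in the frame of pins_mid between -0.003 and 0.0225 m and z of plate2 in the frame of pins_mid between -0.003 and 0.0225 m and z of plate3 in the frame of pins_mid between -0.003 and 0.0225 m), for 0.3 s.
At the end, for the whole second after the job is handed in: every plate present on the pins, face up: centred within 4 mm, along the case within 0.06 rad, level within 0.05 rad, highest underside at most 22.5 mm above the plinth; cover under 0.04 rad; spatula lying in the drawer, tilted under 0.25 rad; plates and spatula at rest (all of step 3 and linear speed of each of plate1, plate2, plate3, spatula below 0.03 m/s and value of joint cover below 0.04 rad and x of spatula_grip in the frame of drawer between -0.125 and 0.125 m and y of spatula_grip in the frame of drawer between -0.14 and 0.14 m and z of spatula_grip in the frame of drawer below 0.025 m and angle between spatula's own z axis and vertical below 0.25 rad); the robot touches nothing.
It fails at once if a bystander is moved more than 50 mm (distance of any of whisk, can_opener, ramekin, jar, mate_cup, tin, bowl from where it was at the start of the episode above 0.05 m).
It fails at once if a standing bystander is tipped over (angle between any of ramekin, jar, mate_cup, tin, bowl's own z axis and vertical above 0.6 rad).
Of plate1, plate2, plate3 only 2 to 3 are there at a start; the rules pass over those that are not, and their reading is None.
At some moment in a run one of plate1, plate2, plate3 may be knocked a few centimetres aside while the robot is not near it.
It also fails if it takes over 208 s, if anything falls off the work surface, if the arm or the gripper's body presses on something with over 40 N, if the wrist force passes 120 N, or if a joint passes its speed limit or range.

## Robot

A 6-joint arm with a two-finger parallel gripper is mounted at the origin on the work surface. World frame = base frame: x ahead of the robot, y to its left, z up, the work surface at z = 0. Lengths are in m, angles in rad, forces in N, time in s.
With the tool pointing down it reaches from about 0.375 to 0.975 m from the base axis. Payload 3.8 kg.
Tool frame: the origin (TCP) lies at the very end of the fingers, on their centre line; the grasp point (between the pads) lies 19 mm behind it (pinch_z is the distance from the TCP to the grasp point, in m); z points along the fingers, y is the direction in which the jaws open and shut (so a half turn about z gives the same grasp; the last joint's range is limited). The gripper opens to 88 mm and grips with 3 to 60 N. Pads are 18 mm wide; open, the fingers measure 123 mm over their backs; the gripper's body (75 mm by 187 mm) begins 45 mm behind the grasp point.
Start: joints at [-1.231, 0.264, 1.604, -0, 1.274, -0.037], TCP at [0.248, -0.628, 0.214] pointing down, gripper open.
Joint ranges: [-2.63, 2.63], [-0.94, 2.18], [0.31, 2.57], [-1.31, 4.45], [0, 2.66], [-2.55, 2.55]. Speed limits (rad/s): [2.57, 2.57, 3.14, 3.14, 3.14, 3.14].

## Interface

Orientations are given as [roll, pitch, yaw] about the fixed x, y, z axes, in that order (R = Rz(yaw) Ry(pitch) Rx(roll)).
In Python, from workcell import * gives the robot as it stands. Calls block until the motion is done:
- move_to(position, orientation): joint-space move of the TCP to a pose.
- servo_line(position, rotation=None, max_speed=0.15, contact_N=None): straight line of the TCP; rotation=None keeps the orientation; max_speed is the mean speed in m/s. With contact_N (N) it stops when the force on the tool has changed by that much, and returns True; else False.
- move_joints(angles): joint-space move.
- open_jaws() and grab(newtons=None): open the fingers fully, or close them until they stop; newtons is the grip in N (None keeps the last).
- pause(seconds).
- ik(position, orientation): joint angles nearest the present ones, or None.
- sense(): the state.
- capture(name): name is "side" or "top" or "wrist"; returns the picture (400x640x3 uint8, red, green, blue); there is no depth.
- camera_params(name): a dict with "fx", "fy", "cx", "cy" (pixels), "pose" (4x4, takes a point from camera to world coordinates); the wrist camera has in their place "hand_eye" (4x4, takes a point from camera to tool coordinates, whose origin is the TCP and whose axes are the flange's). Camera axes: x right, y up, looking along -z (the intrinsics and any distortion apply to the point x, -y, -z); pixel columns grow to the right and rows downward; lengths in m; the calibration is good to about 2 mm. A picture is of the moment at which its call begins: read the wrist's pose just before it. camera_params takes no time and is no camera call.
A pose or a line that the arm cannot do raises IKError and nothing moves.
- finish_job(): hands the job in, once; it reports no verdict.
The state is a dict: "t": time; "joints": joint angles; "qvel": joint speeds; "joint_efforts": joint torques, N m; "tcp_pos": TCP position; "eef_rot": TCP orientation; "contact_force": force on the tool from outside, world axes, zero at the start; "wrist_torque": the same for the moment, N m; "gripper_width": finger opening in m.
Only numpy, scipy, OpenCV 4.12 (cv2) and the standard library are available. Lean on these libraries where they do the work, as an engineer would, in place of code of your own. Each camera call takes 0.05 s, during which the arm holds its last target.

## Working session

There is one attempt and no reset: what is moved stays moved. The work goes in short steps, each a Python script; the robot and the scene stay as the last script left them, time stands still between calls to the robot, and variables do not carry over. Pictures are saved under pics/ and viewed, and the job is handed in when it is done.

```bash
ls; mkdir -p pics; python3 - <<'E'
from workcell import *
import cv2, numpy as np
np.set_printoptions(precision=4,suppress=True)
for n in ["side","top","wrist"]:
    im=capture(n); cv2.imwrite(f"pics/{n}0.png",im[:,:,::-1])
    print(n,camera_params(n))
print(sense())
E
```

```text
pics
side {'fx': 438.4616988361649, 'fy': 438.4616988361649, 'cx': 320.8233678692609, 'cy': 204.35517033619146, 'pose': array([[-0.963 , -0.1594,  0.2173,  0.8345],
       [ 0.2686, -0.6348,  0.7245,  1.0129],
       [ 0.0225,  0.756 ,  0.6542,  1.0177],
       [ 0.    ,  0.    ,  0.    ,  1.    ]])}
top {'fx': 484.50512847929804, 'fy': 484.50512847929804, 'cx': 318.71751284468996, 'cy': 197.03339509133198, 'pose': array([[-0.0285,  0.997 , -0.0714,  0.4211],
       [-0.9995, -0.0292, -0.0087, -0.0527],
       [-0.0108,  0.0711,  0.9974,  1.7563],
       [ 0.    ,  0.    ,  0.    ,  1.    ]])}
wrist {'fx': 288.32030073739327, 'fy': 288.32030073739327, 'cx': 314.8733044449255, 'cy': 199.7907046958302, 'hand_eye': array([[ 0.0007,  0.9534,  0.3017,  0.0783],
       [ 1.    , -0.0006, -0.0006, -0.0007],
       [-0.0004,  0.3017, -0.9534, -0.1709],
       [ 0.    ,  0.    ,  0.    ,  1.    ]])}
{'t': 0.15, 'joints': array([-1.2309,  0.2646,  1.605 , -0.    ,  1.2737, -0.0369]), 'qvel': array([ 0.001 , -0.0014, -0.0027,  0.    ,  0.0004,  0.0007]), 'joint_efforts': array([ -0.0002, -50.2848, -35.7468,   0.0729,   0.0251,  -0.0001]), 'tcp_pos': array([ 0.2481, -0.6271,  0.2128]), 'eef_rot': array([-3.1398, -0.    ,  0.3768]), 'contact_force': array([ 0.2929, -0.8425,  0.4251]), 'wrist_torque': array([ 0.004 , -0.0141, -0.0096]), 'gripper_width': 0.08766124833659368}
```

View pics/top0.png

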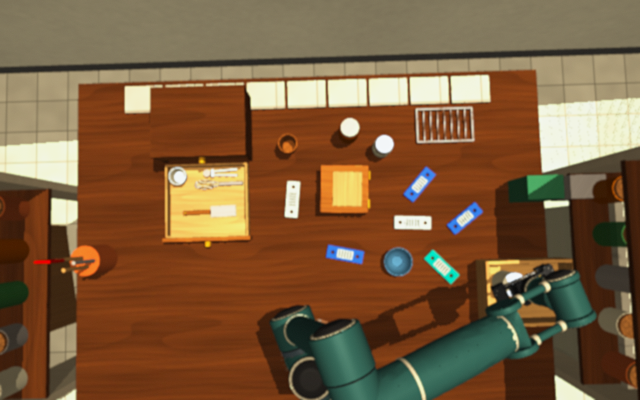

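View pics/side0.png

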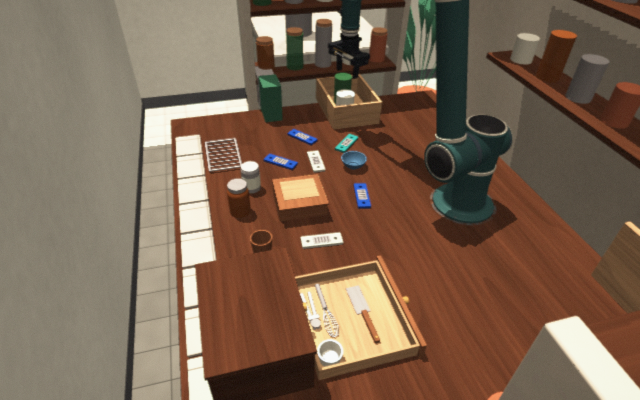

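View pics/wrist0.png

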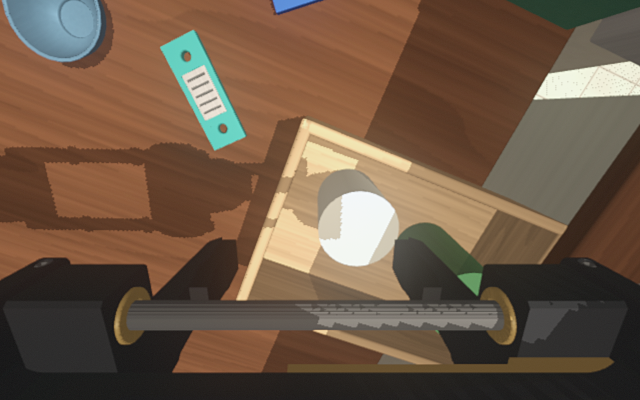

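```bash
cat > h.py <<'E'
from workcell import *
import cv2, numpy as np
np.set_printoptions(precision=4,suppress=True)
from scipy.spatial.transform import Rotation as R
def campose(name,s=None):
    p=camera_params(name)
    if name!='wrist': return p,p['pose']
    s=s or sense()
    T=np.eye(4);T[:3,:3]=R.from_euler('xyz',s['eef_rot']).as_matrix();T[:3,3]=s['tcp_pos']
    return p,T@p['hand_eye']
def px2w(name,uv,z,T=None):
    p=camera_params(name)
    if T is None: T=p['pose']
    uv=np.atleast_2d(np.asarray(uv,float))
    d=np.stack([(uv[:,0]-p['cx'])/p['fx'],-(uv[:,1]-p['cy'])/p['fy'],-np.ones(len(uv))],1)@T[:3,:3].T
    o=T[:3,3]
    return o+d*((z-o[2])/d[:,2])[:,None]
def w2px(name,P,T=None):
    p=camera_params(name)
    if T is None: T=p['pose']
    P=np.atleast_2d(P)
    c=(P-T[:3,3])@T[:3,:3]
    return np.stack([p['cx']-p['fx']*c[:,0]/c[:,2],p['cy']+p['fy']*c[:,1]/c[:,2]],1)
def crop(im,u0,v0,u1,v1,k,fn):
    c=im[v0:v1,u0:u1]; c=cv2.resize(c,None,fx=k,fy=k,interpolation=cv2.INTER_CUBIC)
    cv2.imwrite('pics/'+fn,c[:,:,::-1])
E
python3 - <<'E'
from h import *
im=cv2.imread('pics/top0.png')[:,:,::-1]
crop(im,150,140,340,255,4,'c1.png')
crop(im,280,150,480,290,4,'c2.png')
print('plateA',px2w('top',[292,199],.01),'plateB',px2w('top',[412,223],.01))
print('case',px2w('top',[[345,190]],.07),'spat',px2w('top',[[211,212]],.015))
E
```

```text
plateA [[0.5417 0.0594 0.01  ]] plateB [[ 0.4427 -0.3697  0.01  ]]
case [[ 0.5636 -0.1303  0.07  ]] spat [[0.5029 0.3522 0.015 ]]
```

View pics/c1.png

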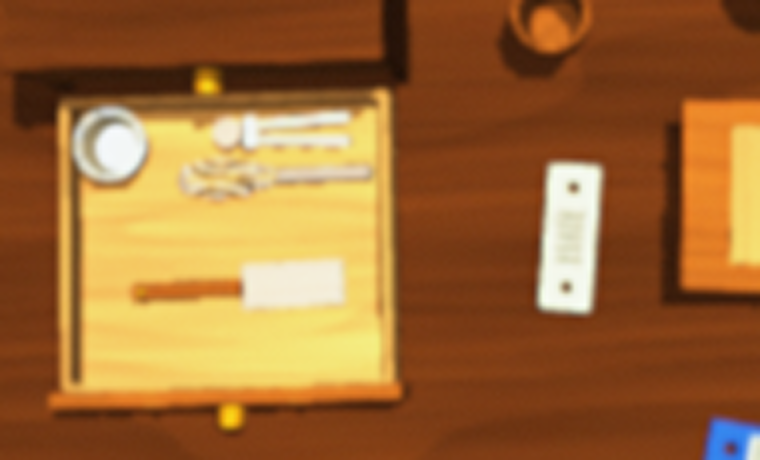

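View pics/c2.png

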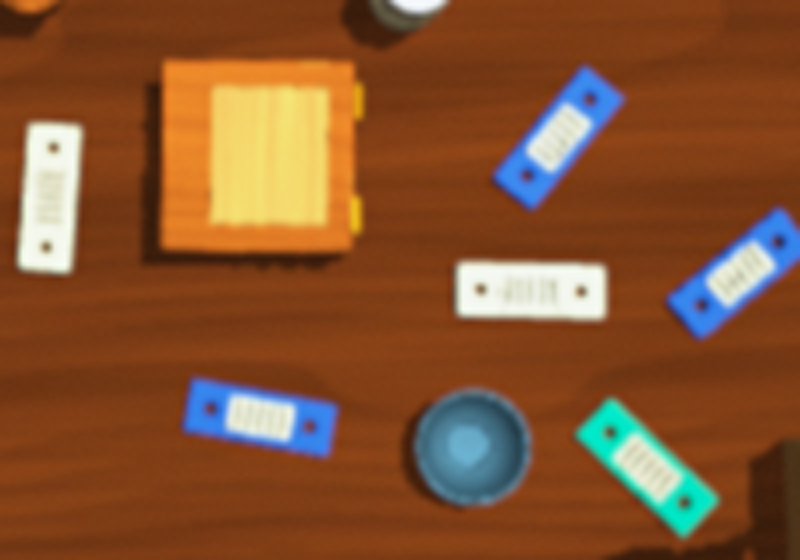

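```bash
python3 - <<'E'
from h import *
q=px2w('top',[[236,210.75],[210.75,211.75],[183.25,213]],.012); print(q, np.linalg.norm(q[0]-q[2]))
c=px2w('top',[[150+62/4,140+102/4],[150+388/4,140+92/4],[150+392/4,140+390/4],[150+72/4,140+393/4]],.045);print('drawer',c)
k=px2w('top',np.array([[162,62],[355,60],[350,250],[163,250]])/4+[280,150],.07);print('cover',k,k.mean(0))
for ps in (np.pi/2,-np.pi/2):
    print(ik([.5,.33,.3],[np.pi,0,ps]))
    for p in ([.5,.34,.02],[.56,.05,.06],[.56,0.0,.21],[.56,-.27,.2]): print(p,ik(p,[np.pi,0,ps]))
for ps in (0,np.pi):
  for ro in (-.26,.26): print(ps,ro,ik([.56,-.13,.05],[np.pi+ro,0,ps]))
move_to([.47,.33,.30],[np.pi,0,np.pi/2])
s=sense();print(s['t'],s['tcp_pos'],s['eef_rot'])
im=capture('wrist');cv2.imwrite('pics/w1.png',im[:,:,::-1])
im=capture('top');cv2.imwrite('pics/t1.png',im[:,:,::-1])
crop(im,280,150,480,290,4,'t1c.png')
E
```

```text
[[0.505  0.2625 0.012 ]
 [0.504  0.3538 0.012 ]
 [0.5024 0.4534 0.012 ]] 0.19096595988029794
drawer [[0.6723 0.5059 0.045 ]
 [0.6726 0.2144 0.045 ]
 [0.4078 0.2157 0.045 ]
 [0.4132 0.4986 0.045 ]]
cover [[ 0.6523 -0.0473  0.07  ]
 [ 0.649  -0.2162  0.07  ]
 [ 0.4829 -0.2059  0.07  ]
 [ 0.4876 -0.0434  0.07  ]] [ 0.5679 -0.1282  0.07  ]
[ 0.5418  0.0796  1.6609 -0.      1.4011  0.5418]
[0.5, 0.34, 0.02] [ 0.556   0.3202  1.9204 -0.      0.901   0.556 ]
[0.56, 0.05, 0.06] [ 0.0447  0.1978  1.9898 -0.      0.954   0.0447]
[0.56, 0.0, 0.21] [-0.0445  0.0496  1.8572 -0.      1.2348 -0.0445]
[0.56, -0.27, 0.2] [-0.4893  0.1731  1.7393  0.      1.2292 -0.4893]
None
[0.5, 0.34, 0.02] None
[0.56, 0.05, 0.06] None
[0.56, 0.0, 0.21] None
[0.56, -0.27, 0.2] None
0 -0.26 [-0.1088  0.2246  2.0058 -0.3298  0.9094  1.6655]
0 0.26 [-0.4216  0.2951  1.9146  0.2728  1.0566  0.9995]
3.141592653589793 -0.26 [-0.4216  0.2951  1.9146  0.2728  1.0566 -2.1421]
3.141592653589793 0.26 [-0.1088  0.2246  2.0058 -0.3298  0.9094 -1.4761]
3.5917 [0.4704 0.3294 0.2999] [-3.1415  0.0003  1.5697]
```

View pics/w1.png

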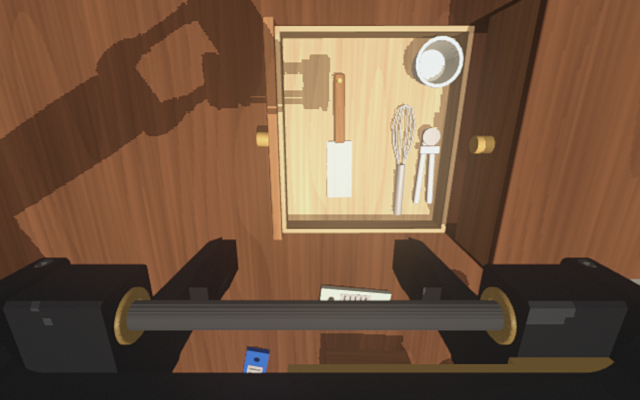

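View pics/t1.png

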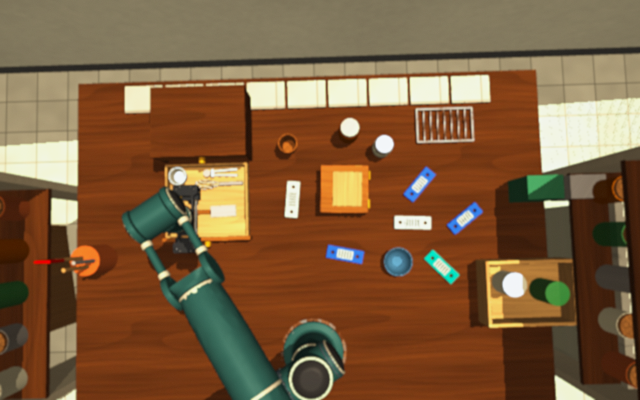

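```bash
python3 - <<'E'
from h import *
im=cv2.imread('pics/w1.png')[:,:,::-1]
crop(im,300,50,460,230,4,'w1c.png')
p,T=campose('wrist')
print(px2w('wrist',[[340,75],[340,141],[340,197]],.012,T))
E
```

```text
[[0.5072 0.4552 0.012 ]
 [0.5096 0.3597 0.012 ]
 [0.512  0.2679 0.012 ]]
```

View pics/w1c.png

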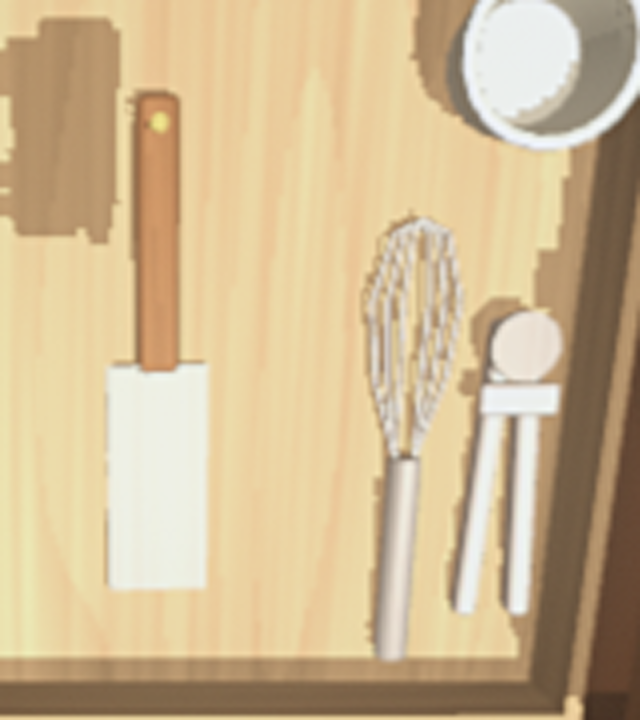

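```bash
python3 - <<'E'
from h import *
p,T=campose('wrist')
print(px2w('wrist',[[339.25,73.2],[339.25,142.2]],.02,T),px2w('wrist',[[339.25,140.8],[339.25,197]],.009,T))
print(px2w('top',[[236,210.75],[210.75,211.75]],.009),px2w('top',[[183.25,213]],.02))
E
```

```text
[[0.5054 0.4568 0.02  ]
 [0.5078 0.3588 0.02  ]] [[0.5087 0.3597 0.009 ]
 [0.5111 0.267  0.009 ]]
[[0.5051 0.263  0.009 ]
 [0.5042 0.3545 0.009 ]] [[0.502  0.4511 0.02  ]]
```

```bash
python3 - <<'E'
from h import *
o=[np.pi,0,1.593]
move_to([.507,.374,.12],o)
r=servo_line([.507,.374,.009],max_speed=.1,contact_N=5);s=sense();print(r,s['tcp_pos'],s['contact_force'],s['t'])
grab(60)
s=sense();print(s['tcp_pos'],s['gripper_width'],s['contact_force'])
servo_line([.507,.374,.20],max_speed=.1)
s=sense();print(s['tcp_pos'],s['gripper_width'],s['contact_force'],s['t'])
im=capture('wrist');cv2.imwrite('pics/w2.png',im[:,:,::-1])
im=capture('side');crop(im,230,130,430,400,3,'s2.png')
E
```

```text
False [0.5077 0.3745 0.0099] [ 0.2659  0.1641 -0.0902] 5.7333
[0.507 0.374 0.009] 0.0003105345168782418 [ 1.0496  0.3966 -0.1255]
[0.5067 0.3738 0.1992] 0.0007035652730087211 [-0.4152  0.1112 -0.0677] 9.0917
```

View pics/w2.png

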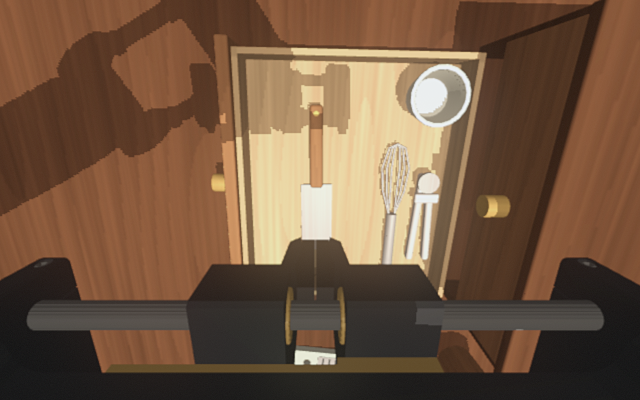

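View pics/s2.png

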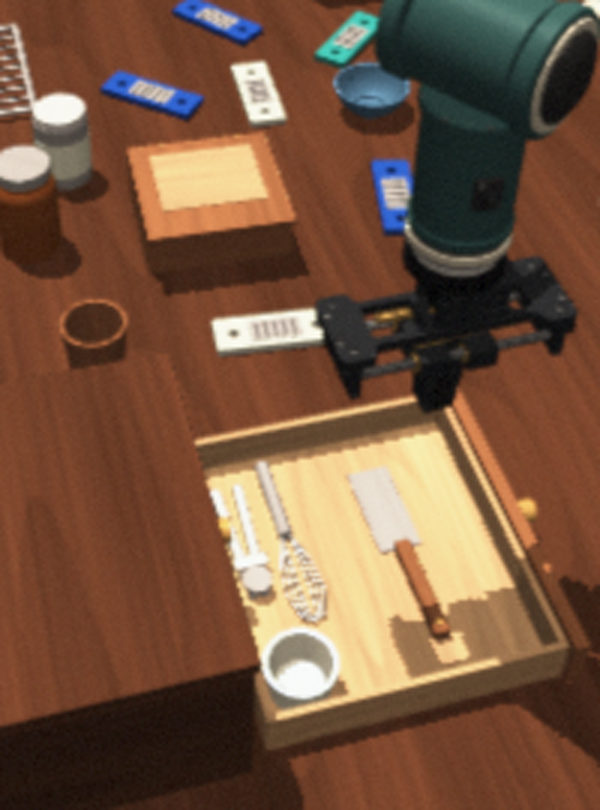

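```bash
python3 - <<'E'
from h import *
s=sense()
p,T=campose('wrist',s)
print(w2px('wrist',[s['tcp_pos'],[.507,.374,.02],[.507,.358,.02]],T))
print(px2w('wrist',[[316,105],[316,185],[316,239]],.015,T))
print(w2px('side',[s['tcp_pos'],[.507,.374,.02],[.507,.358,.02]]), w2px('top',[s['tcp_pos'],[.507,.374,.02],[.507,.358,.02]]))
im=capture('top');crop(im,130,130,290,270,5,'t2.png')
im=capture('side');print(np.array(w2px('side',s['tcp_pos'])-[230,130])*3)
E
```

```text
[[315.0539 236.2889]
 [315.2953 174.9898]
 [314.9975 187.446 ]]
[[0.5059 0.4565 0.015 ]
 [0.5082 0.3599 0.015 ]
 [0.51   0.2846 0.015 ]]
[[372.3258 270.2482]
 [365.6645 313.902 ]
 [363.6584 309.1256]] [[191.0031 208.7221]
 [204.6183 210.9929]
 [209.0584 210.8642]]
[[426.9775 420.7446]]
```

View pics/t2.png

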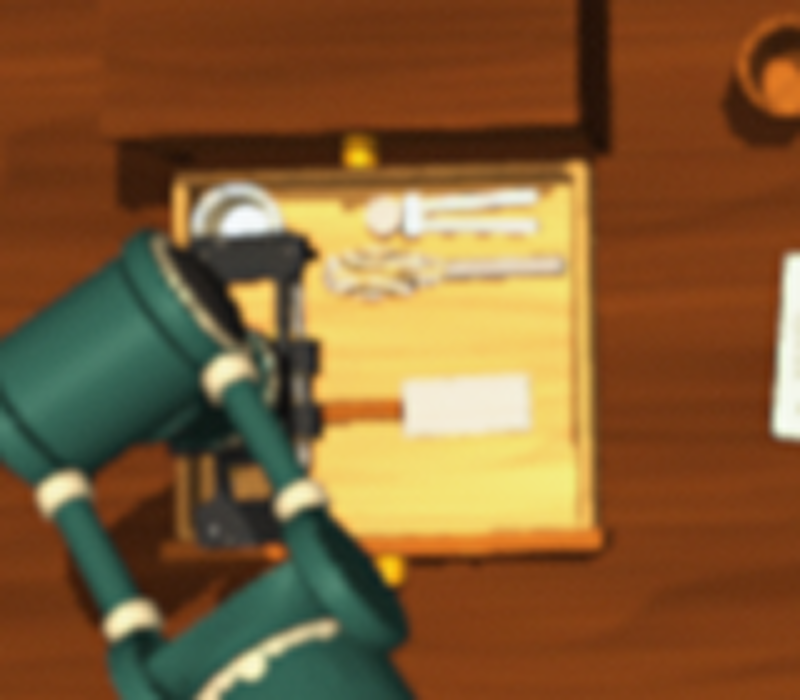

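```bash
python3 - <<'E'
from h import *
open_jaws()
r=servo_line([.507,.376,.0075],max_speed=.15,contact_N=8);s=sense();print(r,s['tcp_pos'],s['contact_force'],s['t'])
im=capture('wrist');cv2.imwrite('pics/w3.png',im[:,:,::-1])
im=capture('side');crop(im,230,200,430,400,4,'s3.png')
E
```

```text
False [0.5079 0.3766 0.0087] [ 1.0545 -0.1475 -0.0963] 12.05
```

View pics/w3.png

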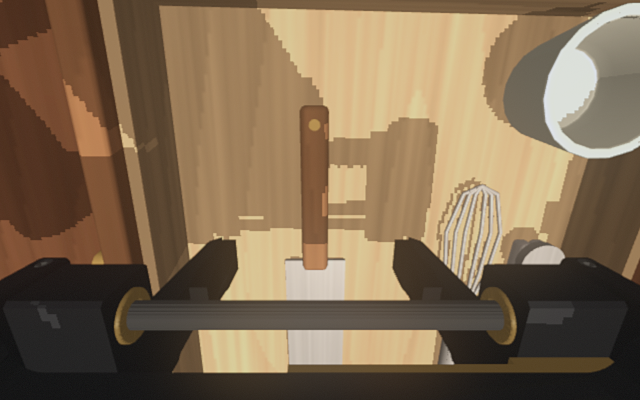

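View pics/s3.png

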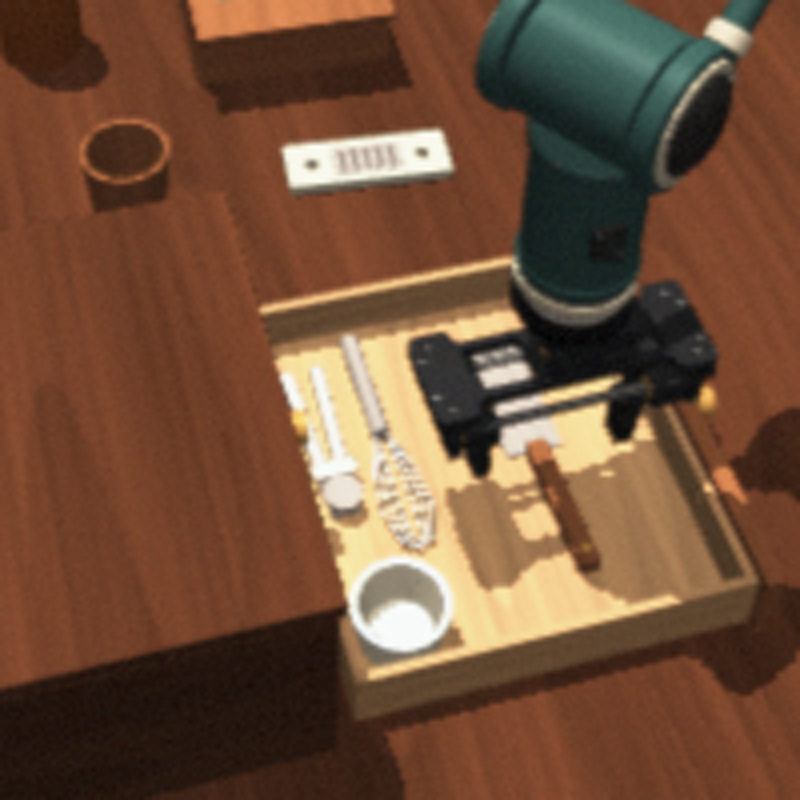

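```bash
python3 - <<'E'
from h import *
grab(20)
s=sense();print(s['tcp_pos'],s['gripper_width'],s['contact_force'],s['t'])
im=capture('wrist');cv2.imwrite('pics/w4.png',im[:,:,::-1])
E
```

```text
[0.507  0.376  0.0075] 0.0005298471232859795 [-0.141  -0.2691  0.081 ] 13.45
```

View pics/w4.png

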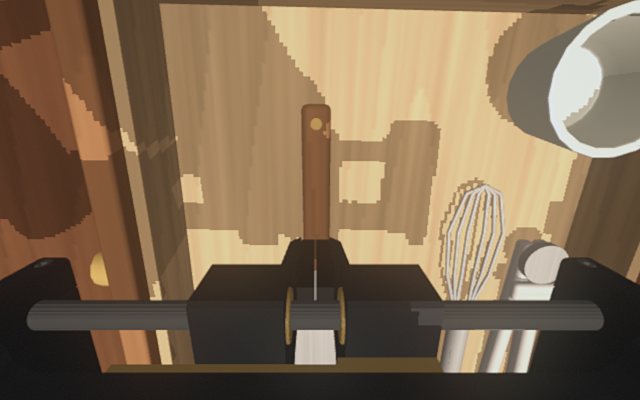

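```bash
python3 - <<'E'
from h import *
r=servo_line([.507,.376,-.02],max_speed=.03,contact_N=4)
s=sense();print(r,s['tcp_pos'],s['gripper_width'],s['contact_force'],s['t'])
E
```

```text
True [ 0.5072  0.3761 -0.0045] 0.0006178620946998333 [-0.0427  0.179   4.7216] 14.0333
```

```bash
python3 - <<'E'
from h import *
H=camera_params('wrist')['hand_eye']
for x in (0,.009,.011):
  for z in (0,-.01,-.02,-.024): print(x,z,w2px('wrist',[[x,0,z],[x,.01,z]],H).ravel())
E
```

```text
0 0 [315.0539 236.2893 330.4914 236.2981]
0 -0.01 [315.0666 243.1662 331.3345 243.1753]
0 -0.02 [315.0807 250.8249 332.2734 250.8344]
0 -0.024 [315.0868 254.1379 332.6795 254.1475]
0.009 0 [315.0665 223.3876 330.7321 223.3968]
0.009 -0.01 [315.0801 229.6668 331.6014 229.6764]
0.009 -0.02 [315.0953 236.6717 332.5712 236.6817]
0.009 -0.024 [315.1019 239.7057 332.9913 239.7159]
0.011 0 [315.0694 220.4686 330.7865 220.4779]
0.011 -0.01 [315.0832 226.6096 331.6619 226.6193]
0.011 -0.02 [315.0986 233.463  332.6388 233.4731]
0.011 -0.024 [315.1053 236.4322 333.062  236.4425]
```

```bash
python3 - <<'E'
from h import *
servo_line([.507,.376,.03],max_speed=.15)
servo_line([.465,.376,.03],max_speed=.15)
s=sense();print(s['tcp_pos'],s['contact_force'])
r=servo_line([.465,.376,-.03],max_speed=.03,contact_N=4)
s=sense();print(r,s['tcp_pos'],s['gripper_width'],s['contact_force'],s['t'])
im=capture('wrist');cv2.imwrite('pics/w5.png',im[:,:,::-1])
servo_line([.465,.376,.06],max_speed=.15)
E
```

```text
[0.4644 0.3757 0.0291] [-0.0015  0.0335  0.8604]
True [ 0.4649  0.3759 -0.0184] 0.0005923622798545334 [-0.9028 -0.6064  4.4032] 16.3
```

View pics/w5.png

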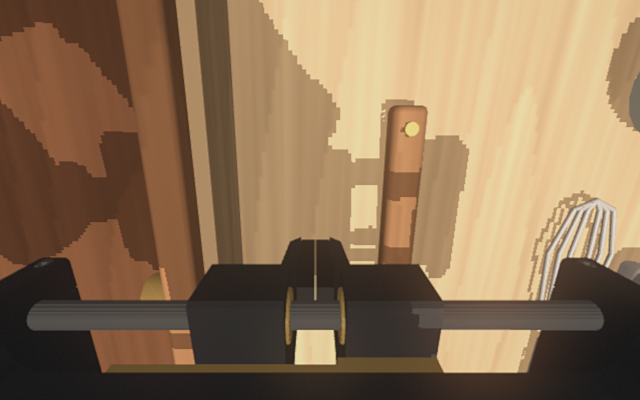

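```bash
cat >> h.py <<'E'
OFF=.0244  # fingertips end this much behind reported TCP (measured on floor+handle)
def st(tag=''):
    s=sense(); print(tag,'t%.1f'%s['t'],'tip',(s['tcp_pos']-np.array([0,0,0])),'w%.4f'%s['gripper_width'],'F',s['contact_force'],'M',s['wrist_torque']); return s
E
python3 - <<'E'
from h import *
open_jaws()
servo_line([.507,.374,.06],max_speed=.2)
r=servo_line([.507,.374,.0078-OFF],max_speed=.1,contact_N=8);st(r)
grab(60);st()
servo_line([.507,.374,.16],max_speed=.15);st()
im=capture('wrist');cv2.imwrite('pics/w6.png',im[:,:,::-1])
im=capture('side');crop(im,230,130,430,330,4,'s6.png')
E
```

```text
True t19.5 tip [ 0.5049  0.3729 -0.0181] w0.0885 F [-2.1108 -0.6386  4.7574] M [-0.0795 -0.1062 -0.0283]
 t20.6 tip [ 0.5054  0.3727 -0.0184] w0.0155 F [ 4.0848 -0.0137  5.6301] M [ 0.02   -0.7636  0.0068]
 t21.9 tip [0.5061 0.3734 0.1585] w0.0155 F [-0.3708  0.4132 -1.6784] M [ 0.0066 -0.1128 -0.0242]
```

View pics/w6.png

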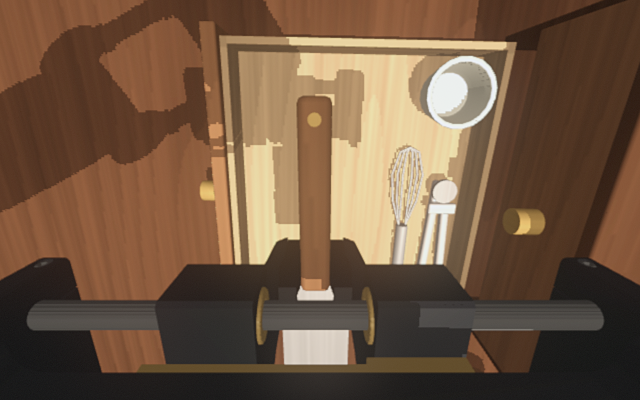

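View pics/s6.png

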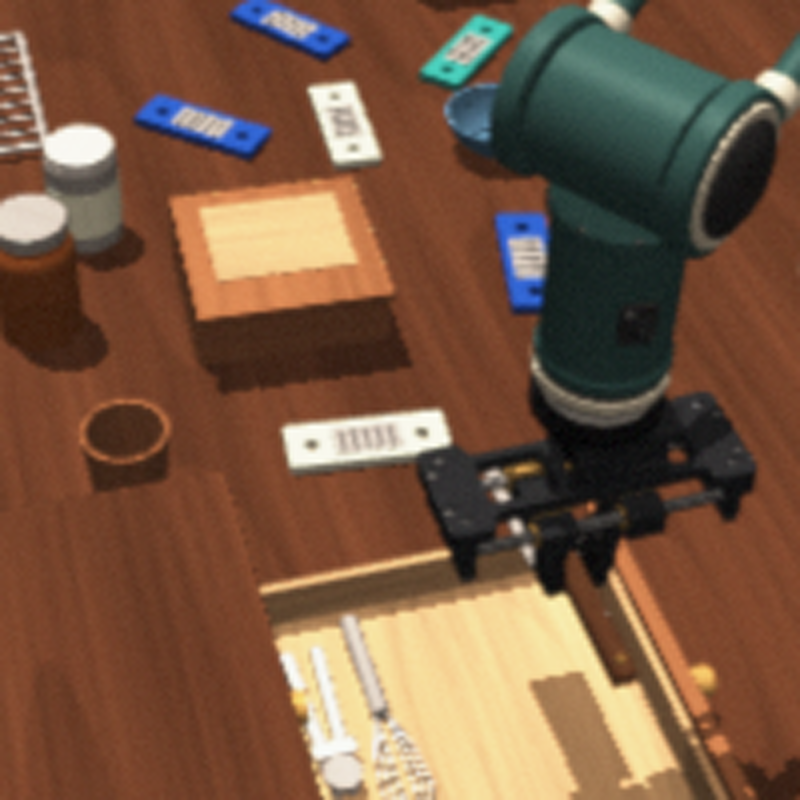

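```bash
python3 - <<'E'
from h import *
move_to([.57,-.20,.30],[np.pi,0,np.pi/2]);s=st()
print(s['eef_rot'])
im=capture('wrist');cv2.imwrite('pics/w7.png',im[:,:,::-1])
crop(im,220,20,420,240,4,'w7c.png')
E
```

```text
t24.1 tip [ 0.5702 -0.199   0.2996] w0.0150 F [ 0.2491  0.334  -0.6914] M [ 0.0066 -0.0817 -0.0034]
[-3.1411 -0.0006  1.572 ]
```

View pics/w7.png

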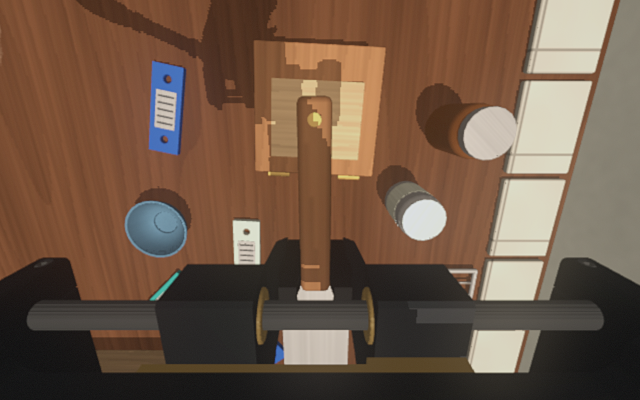

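View pics/w7c.png

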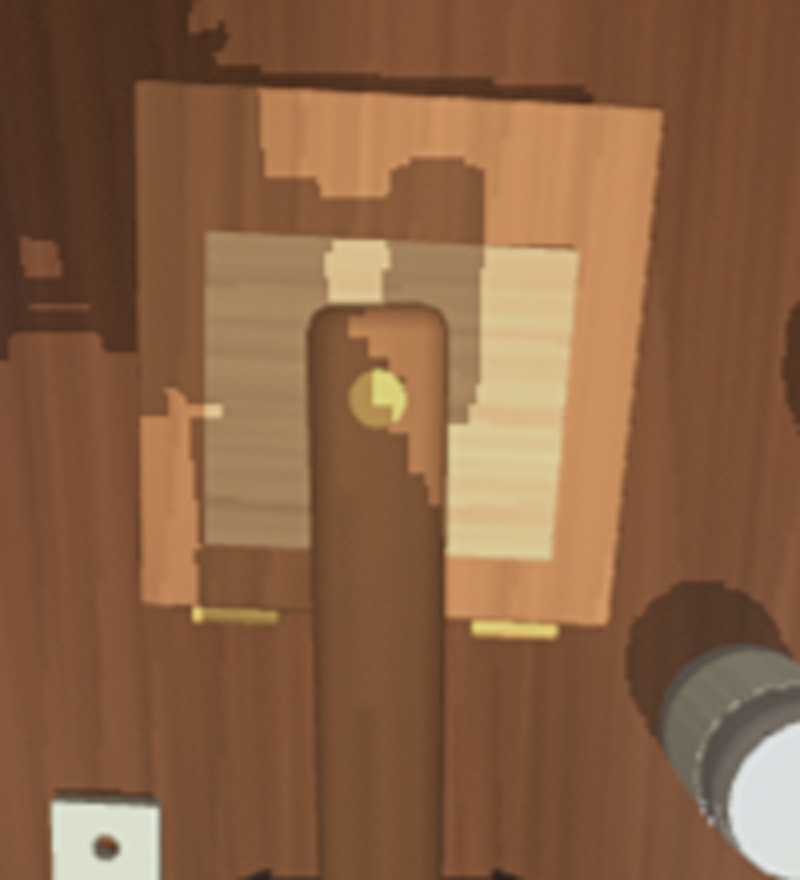

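```bash
python3 - <<'E'
from h import *
p,T=campose('wrist')
k=px2w('wrist',np.array([[135,82],[662,108],[608,625],[141,603]])/4+[220,20],.07,T)
print(k,k.mean(0)); 
for i in range(4):
    d=k[(i+1)%4]-k[i]; print(np.linalg.norm(d),np.arctan2(d[1],d[0]))
E
```

```text
[[ 0.4938 -0.0397  0.07  ]
 [ 0.6578 -0.0466  0.07  ]
 [ 0.6512 -0.2115  0.07  ]
 [ 0.4858 -0.2039  0.07  ]] [ 0.5722 -0.1254  0.07  ]
0.16410054224046586 -0.04206373775831034
0.16503769305280963 -1.6110440735732787
0.16551612415212955 3.0958100651463774
0.1644256713116787 1.5219529960771294
```

```bash
cat >> h.py <<'E'
CO=np.array([.5718,-.1354]); CY=-.044
def cw(x,y,z):
    c,s_=np.cos(CY),np.sin(CY)
    return [CO[0]+c*x-s_*y, CO[1]+s_*x+c*y, z]
LT=.105
def tipcmd(yc,ztop): return cw(0,yc+LT,ztop-.003-OFF)
E
python3 - <<'E'
from h import *
o=[np.pi,0,np.pi/2+CY]
p=tipcmd(.093+.035,.057)
move_to([p[0],p[1],.25],o)
servo_line(p,max_speed=.15);st()
im=capture('side');crop(im,240,130,400,290,5,'s8.png')
E
```

```text
t27.0 tip [0.5831 0.0975 0.0307] w0.0152 F [ 0.1725 -0.068  -0.5187] M [ 0.0017 -0.0936 -0.0171]
```

View pics/s8.png

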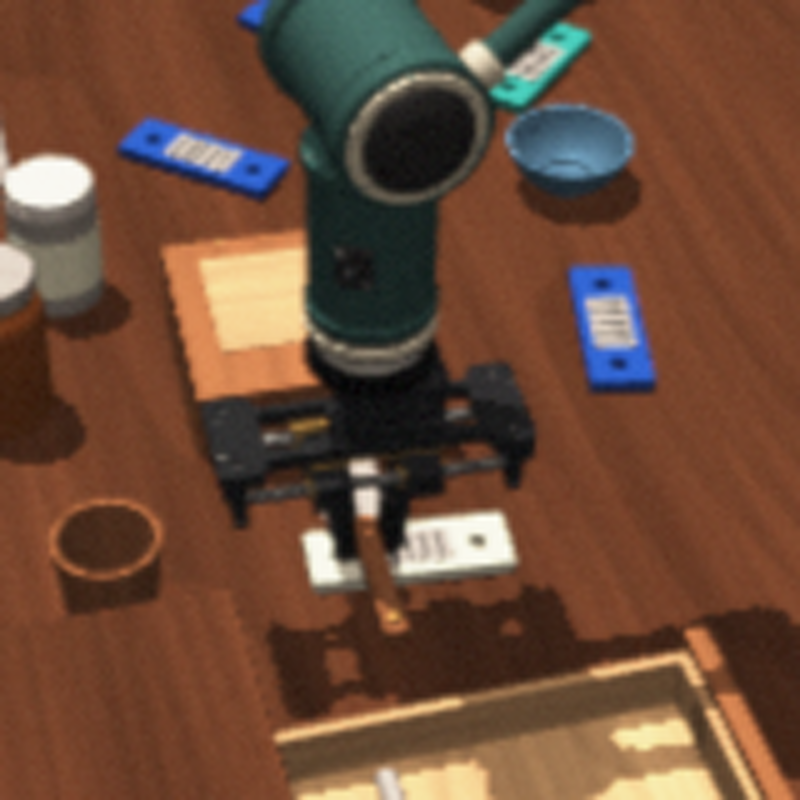

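```bash
python3 - <<'E'
from h import *
st()
r=servo_line(tipcmd(.080,.057),max_speed=.06,contact_N=3);st(('ins',r))
if not r:
    r=servo_line(tipcmd(.080,.072),max_speed=.02,contact_N=2);st(('lift',r))
E
```

```text
t27.0 tip [0.5831 0.0975 0.0308] w0.0153 F [ 0.4292  1.1953 -0.6401] M [ 0.0195 -0.0825 -0.021 ]
('ins', False) t28.0 tip [0.58   0.0495 0.0296] w0.0152 F [ 0.6587  0.5186 -1.1942] M [-0.0976 -0.0767 -0.0006]
('lift', True) t28.5 tip [0.5792 0.0496 0.0369] w0.0154 F [-0.0445 -0.2664 -0.8021] M [ 0.0246 -0.0643  0.0399]
```

```bash
python3 - <<'E'
from h import *
r=.152
for th in (.08,.2,.32,.44,.56):
    servo_line(tipcmd(-.073+r*np.cos(th),.062+r*np.sin(th)+.002),max_speed=.08);st(th)
im=capture('side');crop(im,240,100,400,260,5,'s9.png')
im=capture('top');crop(im,280,140,400,240,6,'t9.png')
E
```

```text
0.08 t28.8 tip [0.58   0.048  0.0491] w0.0155 F [-0.5598 -0.1534 -2.4844] M [ 0.0931 -0.0934  0.0114]
0.2 t29.1 tip [0.5804 0.0452 0.0678] w0.0154 F [ 0.7033  0.3282 -1.5052] M [ 0.0387 -0.1239 -0.0354]
0.32 t29.5 tip [0.5802 0.0405 0.0854] w0.0153 F [-0.1998  0.485  -1.3186] M [-0.0146 -0.0764  0.0464]
0.44 t29.9 tip [0.5798 0.0336 0.1022] w0.0155 F [ 0.4259  0.5568 -0.8568] M [ 0.0043 -0.1033 -0.0279]
0.56 t30.3 tip [0.5794 0.0248 0.1182] w0.0156 F [ 0.2498  0.984  -1.2339] M [-0.0505 -0.0456 -0.0067]
```

View pics/s9.png

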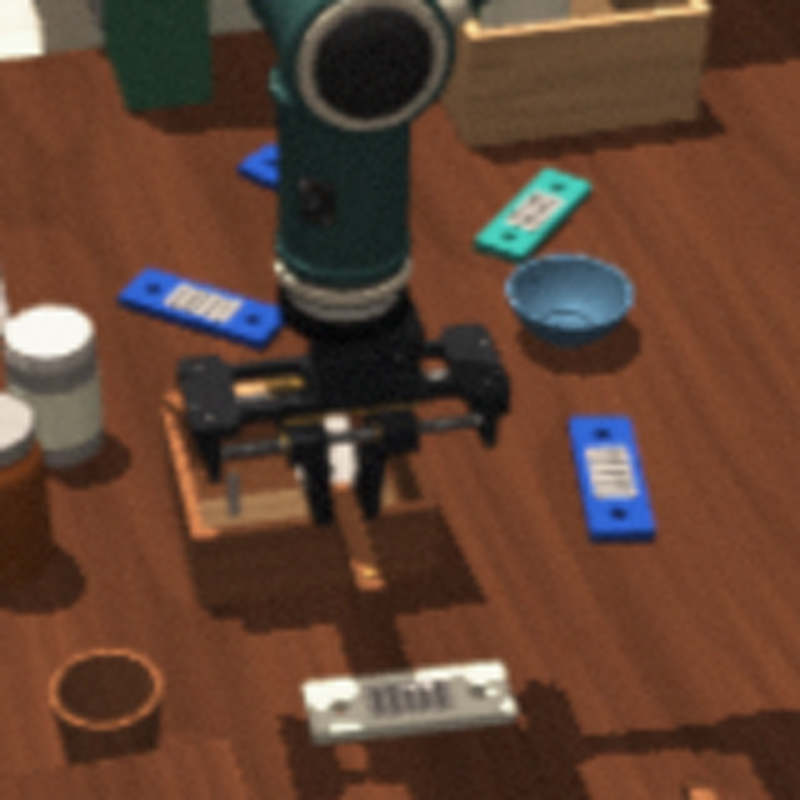

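View pics/t9.png

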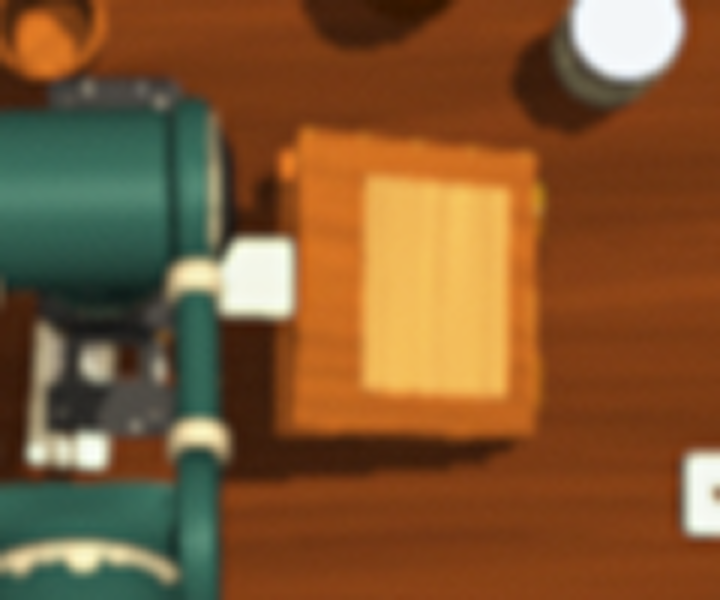

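```bash
python3 - <<'E'
from h import *
r=.152
for th in (.68,.8,.92,1.04,1.16,1.28,1.4,1.5):
    servo_line(tipcmd(-.073+r*np.cos(th)-.003*np.sin(th),.062+r*np.sin(th)+.002*np.cos(th)),max_speed=.08)
    if th in(.8,1.16,1.5): st(th)
k=servo_line(tipcmd(-.073-.012,.062+r),max_speed=.04,contact_N=5);st(k)
im=capture('side');crop(im,240,60,400,220,5,'s10.png')
im=capture('top');crop(im,280,140,400,240,6,'t10.png')
E
```

```text
0.8 t31.1 tip [ 0.5783 -0.0005  0.1458] w0.0152 F [ 0.8974  0.3088 -1.1815] M [-0.0782 -0.0586  0.0076]
1.16 t32.3 tip [ 0.576  -0.0464  0.1752] w0.0151 F [ 1.0886 -0.0448 -1.2467] M [-0.0528 -0.0708  0.0754]
1.5 t33.4 tip [ 0.5735 -0.0964  0.1864] w0.0154 F [ 0.0883 -0.2486 -1.1055] M [-0.0613 -0.1112 -0.0313]
True t33.8 tip [ 0.5726 -0.1095  0.1859] w0.0156 F [ 1.0568  2.6486 -0.0913] M [ 0.2722 -0.279   0.0526]
```

View pics/s10.png

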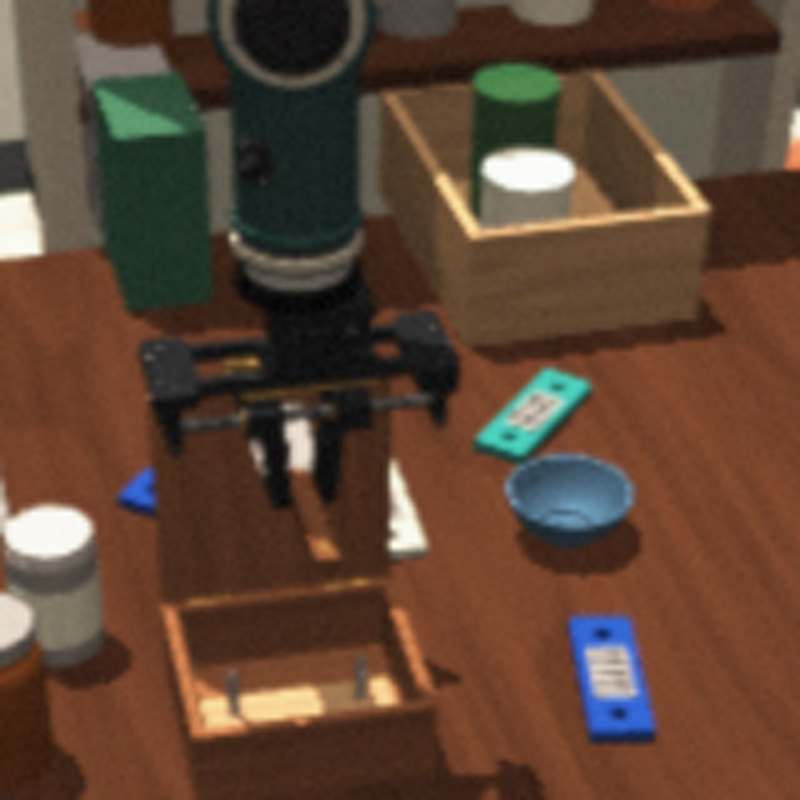

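View pics/t10.png

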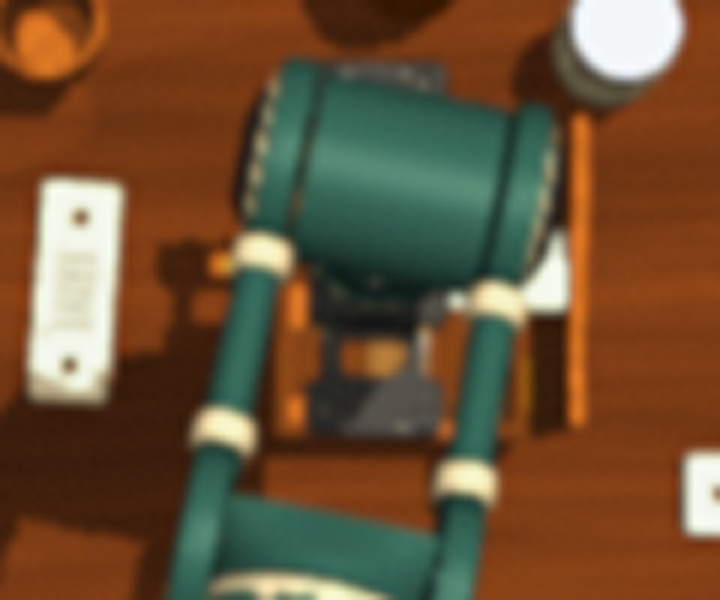

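```bash
python3 - <<'E'
from h import *
servo_line(tipcmd(-.03,.062+.16),max_speed=.15)
servo_line(tipcmd(.09,.27),max_speed=.2)
move_to([.506,.374,.15],[np.pi,0,1.593])
servo_line([.506,.374,.0],max_speed=.15)
k=servo_line([.506,.374,-.0175],max_speed=.04,contact_N=4);st(k)
open_jaws();st()
servo_line([.506,.374,.12],max_speed=.2)
# view case & plate A from wrist
move_to([.49,-.13,.33],[np.pi,0,0.0]);s=st();print(s['eef_rot'])
im=capture('wrist');cv2.imwrite('pics/w11.png',im[:,:,::-1])
im=capture('top');cv2.imwrite('pics/t11.png',im[:,:,::-1])
im=capture('side');crop(im,240,130,440,380,3,'s11.png')
E
```

```text
True t38.1 tip [ 0.5055  0.3737 -0.0184] w0.0154 F [ 0.6458 -0.0132  4.3678] M [-0.0889 -0.0506  0.0375]
 t39.2 tip [ 0.5031  0.3736 -0.0183] w0.0882 F [-6.5498  0.0394  9.8993] M [-0.0533  0.6867  0.0844]
 t42.0 tip [ 0.4901 -0.1293  0.3293] w0.0878 F [-0.094   0.9032 -0.1279] M [ 0.0309  0.0421 -0.0331]
[-3.141   0.0009  0.0013]
```

View pics/w11.png

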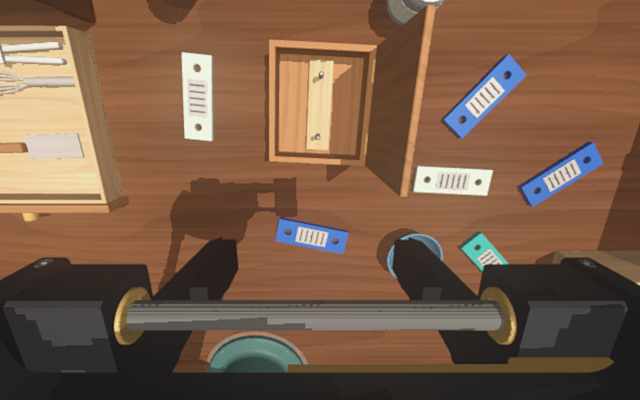

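View pics/s11.png

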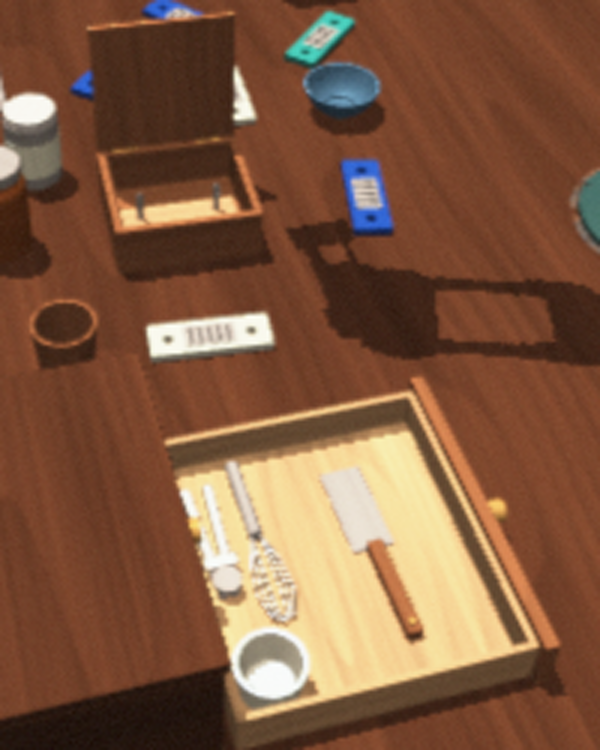

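View pics/t11.png

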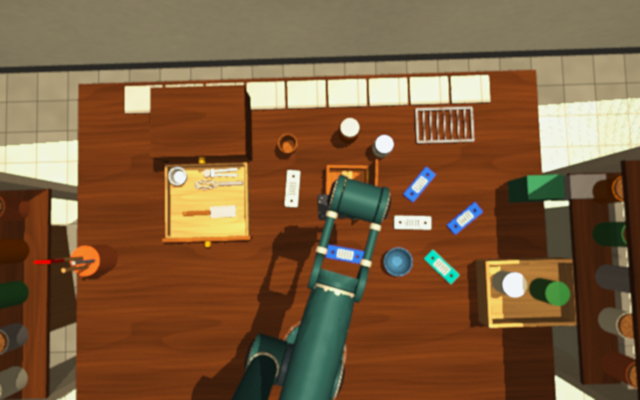

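```bash
python3 - <<'E'
from h import *
im=cv2.imread('pics/w11.png')[:,:,::-1]
crop(im,260,30,390,175,6,'w11a.png')
crop(im,170,40,230,150,7,'w11b.png')
crop(im,405,155,505,205,8,'w11c.png')
E
```

```text
(no output)
```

View pics/w11a.png

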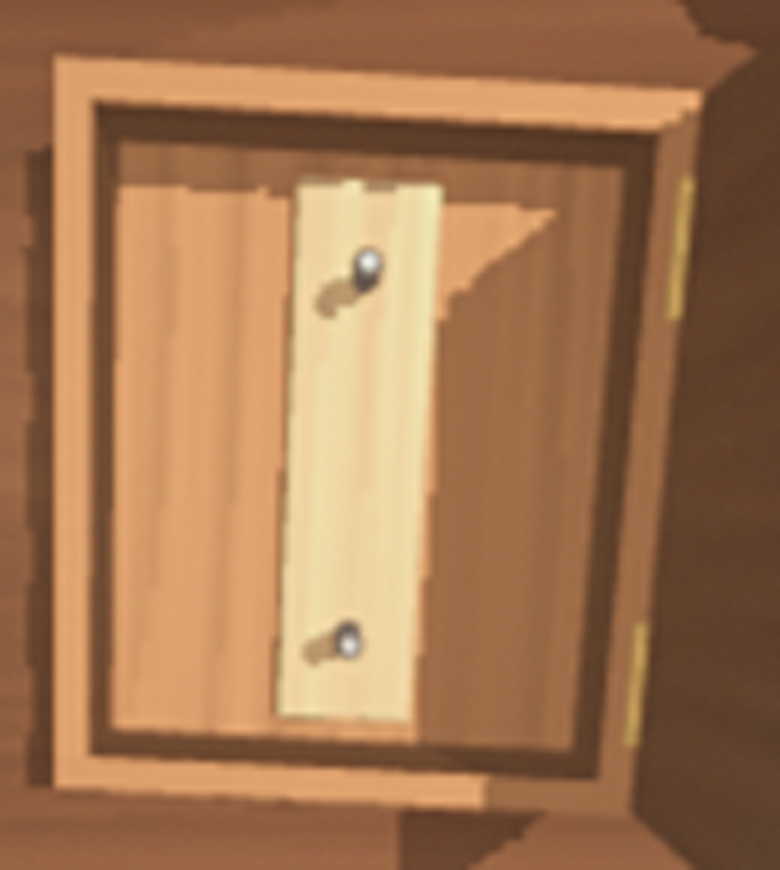

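View pics/w11b.png

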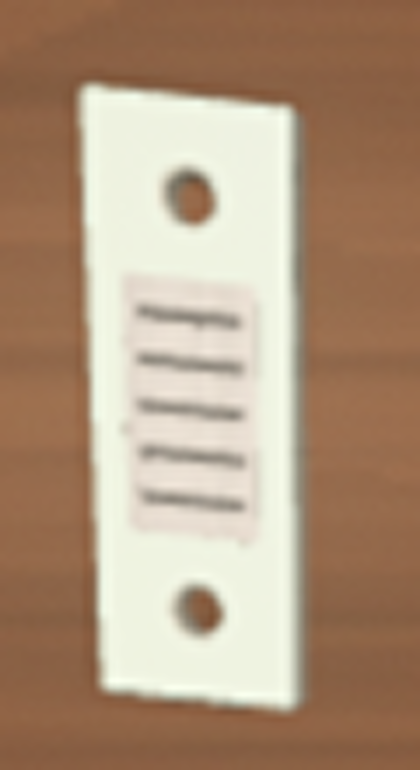

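View pics/w11c.png

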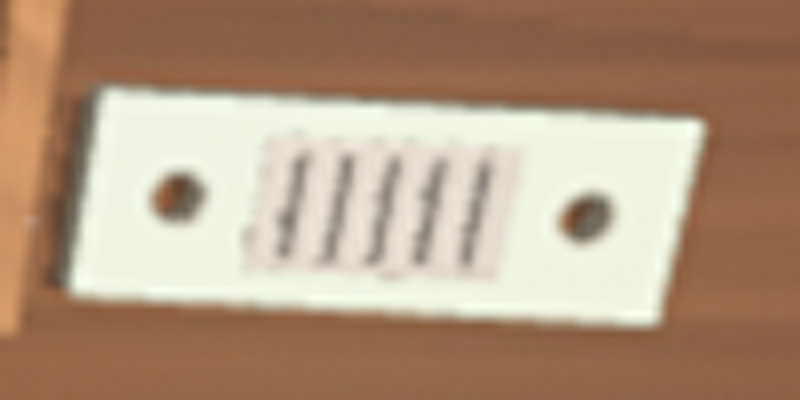

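```bash
python3 - <<'E'
from h import *
s=sense(); p,T=campose('wrist',s)
def rep(n,a,z):
    k=px2w('wrist',a,z,T);d=k[1]-k[0];print(n,k[:,:2].ravel(),'mid',k.mean(0)[:2],'len',np.linalg.norm(d),'ang',np.arctan2(d[1],d[0]))
rep('pins',[[318,137.2],[321.3,73.2]],.053)
rep('A',[[198.4,127.1],[197.1,68.1]],.01)
rep('B',[[478.25,182],[427.5,179.6]],.01)
a=np.array([[80,83],[298,105],[297,710],[103,690]])/7+[170,40]; print('A corners',px2w('wrist',a,.01,T).mean(0))
a=np.array([[100,88],[706,120],[660,326],[68,297]])/8+[405,155]; print('B corners',px2w('wrist',a,.01,T).mean(0))
k=px2w('wrist',np.array([[53,57],[703,92],[632,812],[55,787]])/6+[260,30],.062,T);print('rim',k,k.mean(0))
for i in range(4):
    d=k[(i+1)%4]-k[i]; print(np.linalg.norm(d),np.arctan2(d[1],d[0]))
E
```

```text
pins [ 0.5264 -0.1333  0.6162 -0.1375] mid [ 0.5713 -0.1354] len 0.08984135094356716 ang -0.04703488052242721
A [0.5383 0.0639 0.6277 0.0552] mid [0.583  0.0595] len 0.0897469365415043 ang -0.096972537452313
B [ 0.4461 -0.4146  0.4502 -0.3253] mid [ 0.4481 -0.3699] len 0.08939858199872103 ang 1.524778689755128
A corners [0.5828 0.0594 0.01  ]
B corners [ 0.4475 -0.3701  0.01  ]
rim [[ 0.6571 -0.0659  0.062 ]
 [ 0.6504 -0.2132  0.062 ]
 [ 0.485  -0.2062  0.062 ]
 [ 0.4911 -0.0587  0.062 ]] [ 0.5709 -0.136   0.062 ]
0.14749079972348478 -1.6167338061506604
0.1654919622687818 3.0991663180165965
0.14758607647215663 1.5293293043437521
0.1661514316491977 -0.0430048318563476
```

```bash
cat >> h.py <<'E'
def tool(tip,roll,yaw):
    """rep TCP position for true fingertip position"""
    z=R.from_euler('xyz',[np.pi+roll,0,yaw]).as_matrix()[:,2]
    return (np.asarray(tip)+OFF*z), [np.pi+roll,0,yaw]
CO=np.array([.5713,-.1355]); CY=-.045
E
python3 - <<'E'
from h import *
yaw=-.097
p,o=tool([.583,.0595,.06],0,yaw)
move_to(p,o)
p,o=tool([.583,.0595,.003],0,yaw)
r=servo_line(p,max_speed=.1,contact_N=6);st(r)
grab(30);st()
for ro in (-.31,-.35): 
    for z in (.25,.12,.053): print(ro,z,ik(*tool(cw(0,0,z),ro,CY)))
E
```

```text
False t44.2 tip [ 0.5834  0.0594 -0.0212] w0.0884 F [ 0.3233 -0.1781  0.2625] M [-0.0303  0.0125  0.0219]
 t45.0 tip [ 0.583   0.0595 -0.0213] w0.0444 F [-0.123   0.8176  1.5856] M [ 0.0573  0.0542 -0.0121]
-0.31 0.25 [-0.0981  0.0823  1.8237 -0.3284  1.2361  1.6265]
-0.31 0.12 [-0.0981  0.2003  1.9453 -0.3678  1.0106  1.7171]
-0.31 0.053 [-0.0981  0.285   1.9853 -0.4011  0.895   1.7744]
-0.35 0.25 [-0.0757  0.0853  1.8287 -0.371   1.2387  1.6642]
-0.35 0.12 [-0.0757  0.2054  1.9484 -0.4148  1.0169  1.7657]
-0.35 0.053 [-0.0757  0.2912  1.9873 -0.4514  0.9038  1.8295]
```

```bash
cat >> h.py <<'E'
def plate(x,y,z,roll,yaw=None,h=.0032):
    yaw=CY if yaw is None else yaw
    zt=R.from_euler('xyz',[np.pi+roll,0,yaw]).as_matrix()[:,2]
    return np.array(cw(x,y,z))+(OFF-h)*zt,[np.pi+roll,0,yaw]
E
python3 - <<'E'
from h import *
s=sense()['tcp_pos']
servo_line([s[0],s[1],.13],max_speed=.15);st()
servo_line(*plate(0,0,.16,-.32),max_speed=.15);s=st();print(s['eef_rot'])
servo_line(*plate(0,0,.10,-.32),max_speed=.1);s=st()
im=capture('wrist');cv2.imwrite('pics/w12.png',im[:,:,::-1])
im=capture('side');crop(im,240,80,400,240,5,'s12.png')
E
```

```text
t46.1 tip [0.582  0.0595 0.1287] w0.0444 F [-0.8297 -0.4024 -0.9841] M [ 0.0745  0.003  -0.0157]
 t47.6 tip [ 0.5711 -0.1418  0.1399] w0.0442 F [ 0.6177  0.5775 -1.8698] M [ 0.2034  0.0132 -0.0097]
[ 2.8219 -0.0001 -0.0447]
 t48.4 tip [ 0.5713 -0.1422  0.0801] w0.0444 F [ 1.2201 -0.8761 -0.1029] M [ 0.2234 -0.077   0.1022]
```

View pics/w12.png

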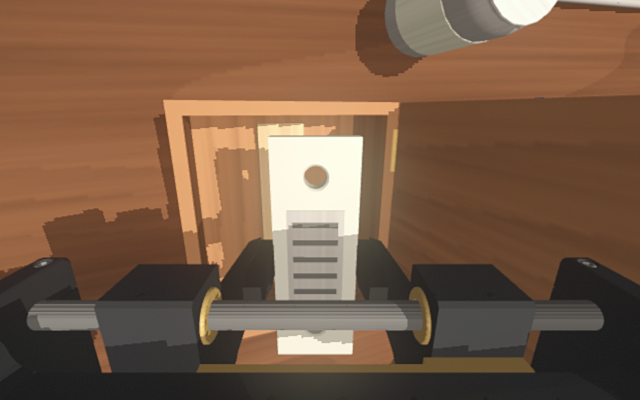

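View pics/s12.png

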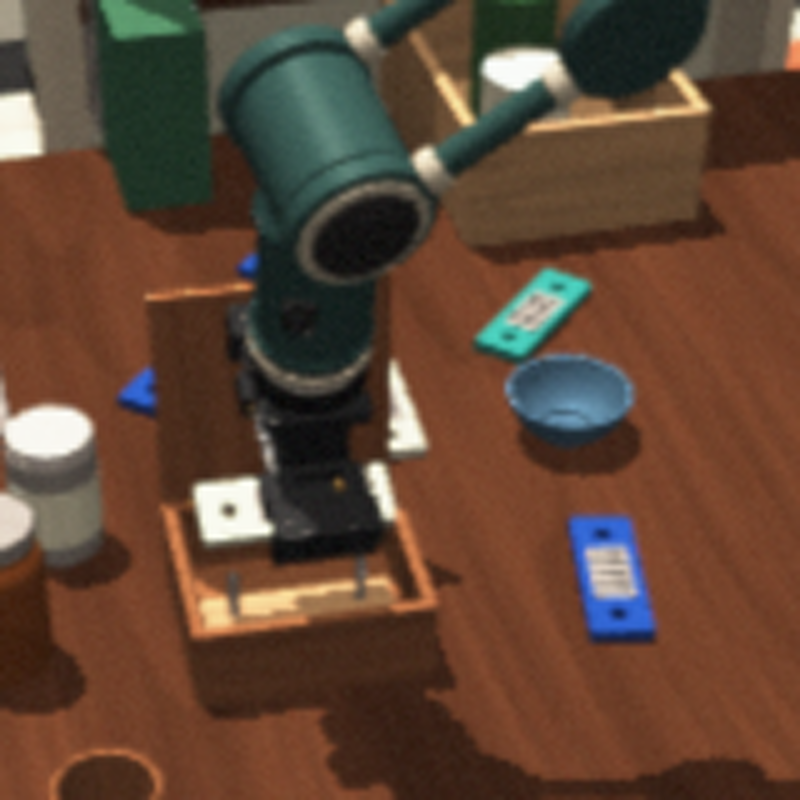

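```bash
python3 - <<'E'
from h import *
H=camera_params('wrist')['hand_eye']
print(w2px('wrist',[[.045,0,-.0312],[.047,0,-.0312],[.065,0,-.0312],[.065,.0225,-.0312],[.065,-.0225,-.0312]],H))
E
```

```text
[[316.0187 178.2979]
 [316.026  174.3554]
 [316.0945 137.3159]
 [363.33   137.3438]
 [268.8516 137.288 ]]
```

```bash
python3 - <<'E'
from h import *
r=servo_line(*plate(0,-.001,.060,-.32),max_speed=.08,contact_N=6);s=st(r)
if not r:
    r=servo_line(*plate(0,-.001,.048,-.32),max_speed=.03,contact_N=4);s=st(r)
im=capture('wrist');cv2.imwrite('pics/w13.png',im[:,:,::-1])
im=capture('side');crop(im,250,130,370,230,6,'s13.png')
E
```

```text
False t49.1 tip [ 0.5707 -0.1432  0.0393] w0.0445 F [-0.2342 -0.2798 -0.1143] M [0.2062 0.0264 0.0269]
False t49.7 tip [ 0.5708 -0.1431  0.0277] w0.0442 F [ 0.2173 -0.7539 -0.2234] M [0.2353 0.0148 0.0239]
```

View pics/w13.png

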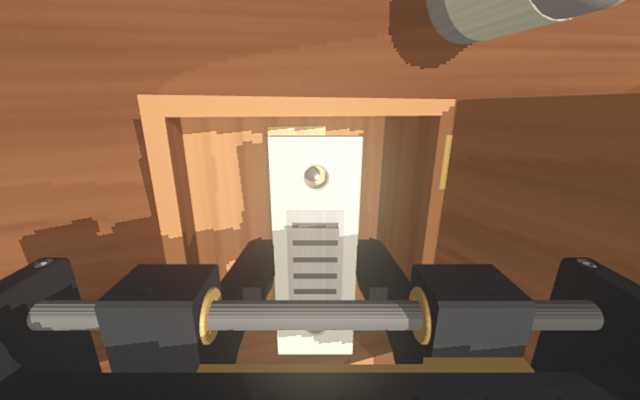

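View pics/s13.png

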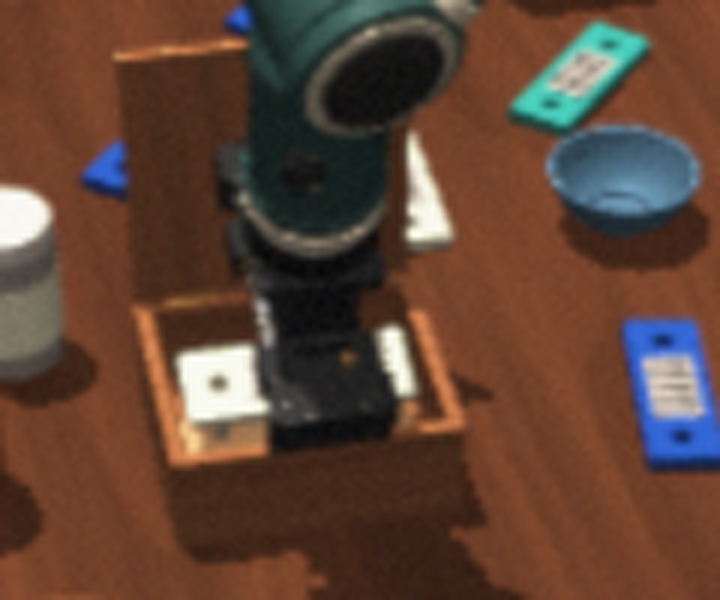

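```bash
python3 - <<'E'
from h import *
open_jaws();s=st()
im=capture('wrist');cv2.imwrite('pics/w14.png',im[:,:,::-1])
E
```

```text
t50.6 tip [ 0.571  -0.1446  0.0285] w0.0878 F [-0.3313 -5.4414  1.0714] M [-0.5445  0.1277 -0.0427]
```

View pics/w14.png

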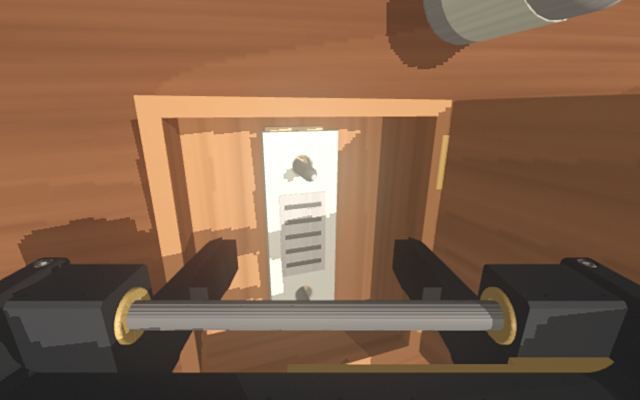

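```bash
python3 - <<'E'
from h import *
servo_line(*plate(0,-.001,.20,-.32),max_speed=.2)
move_to([.45,-.44,.28],[np.pi,0,1.525]);s=st()
im=capture('wrist');cv2.imwrite('pics/w15.png',im[:,:,::-1])
im=capture('side');crop(im,240,100,400,240,5,'s15.png')
E
```

```text
t53.6 tip [ 0.4501 -0.4395  0.2794] w0.0881 F [-0.5916  0.3456 -0.3389] M [-0.0647 -0.0627 -0.0196]
```

View pics/w15.png

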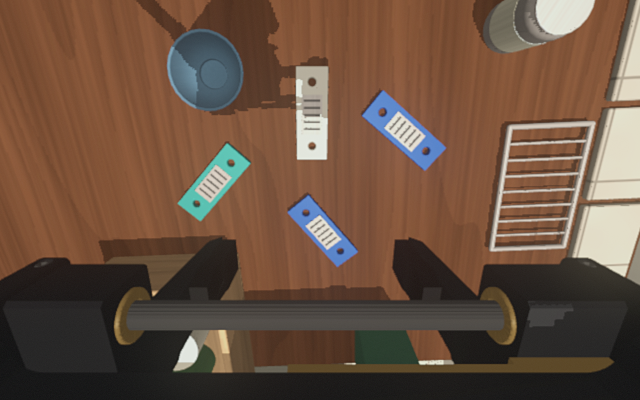

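View pics/s15.png

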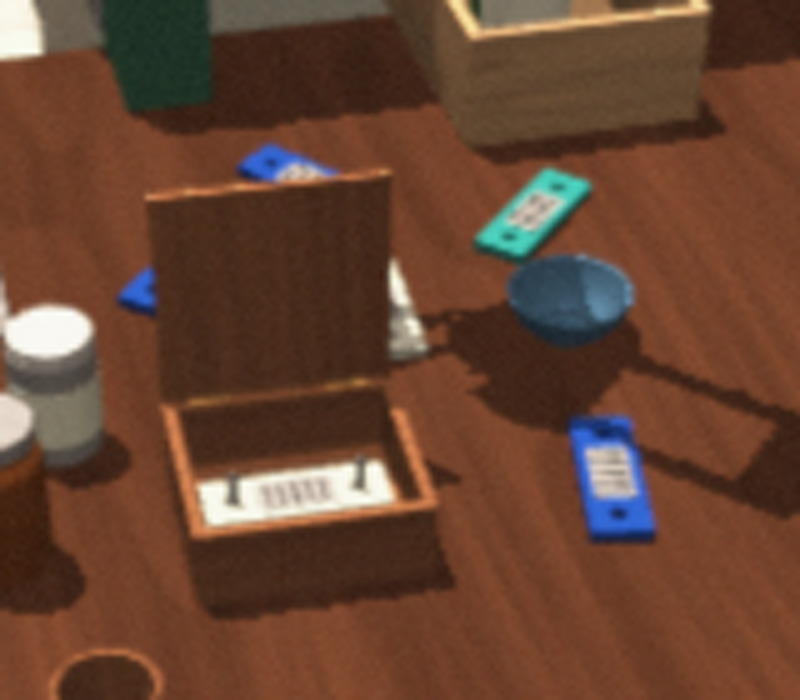

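```bash
python3 - <<'E'
from h import *
im=cv2.imread('pics/w15.png')[:,:,::-1]
crop(im,285,55,340,170,7,'w15c.png')
p,T=campose('wrist')
print('bowl',px2w('wrist',[[205,68]],.04,T),px2w('wrist',[[243,72]],.04,T))
E
```

```text
bowl [[ 0.3126 -0.3038  0.04  ]] [[ 0.3615 -0.3108  0.04  ]]
```

View pics/w15c.png

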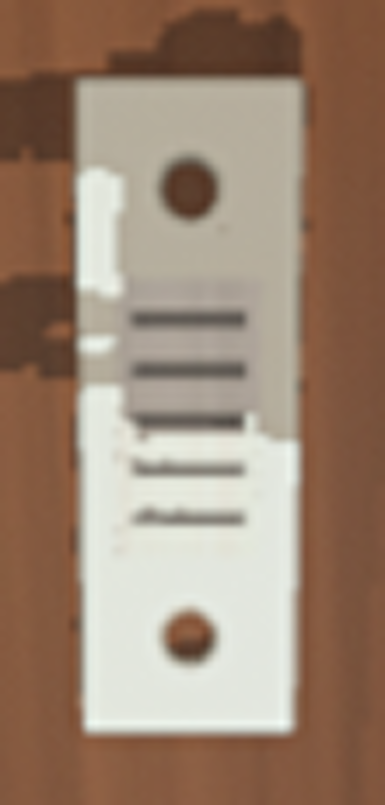

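```bash
python3 - <<'E'
from h import *
p,T=campose('wrist')
k=px2w('wrist',[[312,146],[312,81.9]],.01,T);d=k[1]-k[0];m=k.mean(0);yaw=np.arctan2(d[1],d[0]);print(k,m,np.linalg.norm(d),yaw)
if abs(np.linalg.norm(d)-.09)<.002:
    move_to(*tool([m[0],m[1],.06],0,yaw))
    p,o=tool([m[0],m[1],.003],0,yaw)
    r=servo_line(p,max_speed=.1,contact_N=6);st(r)
    grab(30);st()
    servo_line([p[0],p[1],.20],max_speed=.15);st()
    im=capture('wrist');cv2.imwrite('pics/w16.png',im[:,:,::-1])
E
```

```text
[[ 0.4468 -0.4144  0.01  ]
 [ 0.4511 -0.3244  0.01  ]] [ 0.449  -0.3694  0.01  ] 0.09009197614476389 1.5232883000112494
False t55.4 tip [ 0.4493 -0.3698 -0.0211] w0.0880 F [ 0.2752  0.0574 -0.0546] M [-0.0877 -0.0742 -0.0132]
 t56.2 tip [ 0.449  -0.3694 -0.0213] w0.0443 F [0.8707 0.3099 0.682 ] M [ 0.0153 -0.0552  0.0001]
 t57.8 tip [ 0.4484 -0.3689  0.1987] w0.0447 F [ 0.0109  0.2579 -0.6474] M [ 0.0327 -0.0929 -0.0028]
```

View pics/w16.png

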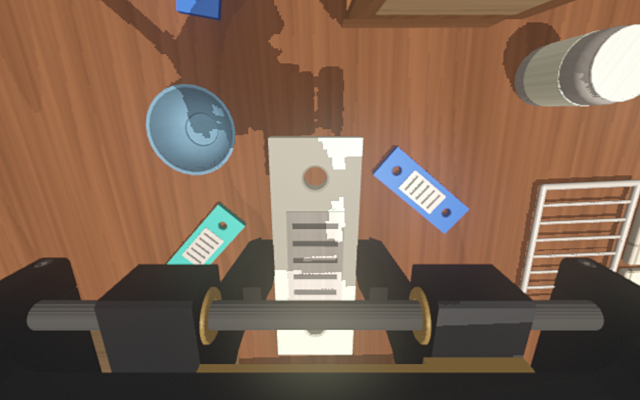

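```bash
python3 - <<'E'
from h import *
p=sense()['tcp_pos']; servo_line([p[0],p[1],.30],max_speed=.2)
move_to(*plate(0,0,.31,-.32));st()
servo_line(*plate(0,-.001,.10,-.32),max_speed=.15);st()
r=servo_line(*plate(0,-.001,.060,-.32),max_speed=.08,contact_N=6);s=st(r)
if not r:
    r=servo_line(*plate(0,-.001,.048,-.32),max_speed=.03,contact_N=4);s=st(r)
im=capture('wrist');cv2.imwrite('pics/w17.png',im[:,:,::-1])
E
```

```text
t60.5 tip [ 0.5707 -0.1425  0.2894] w0.0446 F [-0.2102 -0.6159 -0.2651] M [ 0.1634 -0.001  -0.0579]
 t62.0 tip [ 0.572  -0.1433  0.0811] w0.0445 F [ 0.0574  0.4747 -0.5409] M [ 0.2091 -0.0539 -0.064 ]
False t62.7 tip [ 0.5707 -0.1432  0.0393] w0.0444 F [-0.6395  0.985   0.0597] M [0.2372 0.0201 0.0129]
False t63.2 tip [ 0.5708 -0.1432  0.0277] w0.0448 F [ 0.9766 -0.9869 -0.936 ] M [ 0.1899 -0.06   -0.0012]
```

View pics/w17.png

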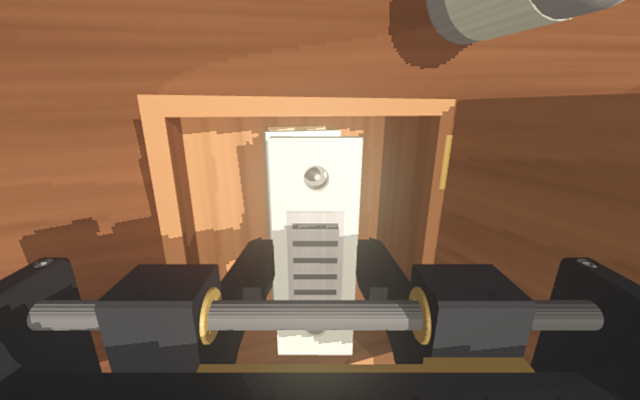

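Pin centred in the hole (316,177). Release, then press down to check it is home.

```bash
python3 - <<'E'
from h import *
open_jaws();s=st()
im=capture('wrist');cv2.imwrite('pics/w18.png',im[:,:,::-1])
servo_line(*plate(0,-.001,.20,-.32),max_speed=.2)
grab(10)
yaw=np.pi/2+CY
move_to(*tool(cw(0,.005,.12),0,yaw));st()
servo_line(tool(cw(0,.005,.055),0,yaw)[0],max_speed=.15)
r=servo_line(tool(cw(0,.005,.028),0,yaw)[0],max_speed=.03,contact_N=5);s=st(r);print('tip z',s['tcp_pos'][2]+OFF)
servo_line(tool(cw(0,.005,.08),0,yaw)[0],max_speed=.15)
im=capture('side');crop(im,240,130,400,240,5,'s18.png')
E
```

```text
t64.0 tip [ 0.571  -0.1446  0.0285] w0.0881 F [-1.1309 -4.9089  2.1371] M [-0.5475  0.0456  0.0286]
 t67.9 tip [ 0.5717 -0.1305  0.0958] w0.0008 F [ 0.1355 -0.2618  0.1958] M [-0.0142 -0.0409 -0.0273]
True t69.2 tip [ 0.5714 -0.1305  0.0115] w0.0004 F [-0.0101 -0.5033  5.1874] M [-0.0109  0.0701 -0.015 ]
tip z 0.03592718820055388
```

View pics/w18.png

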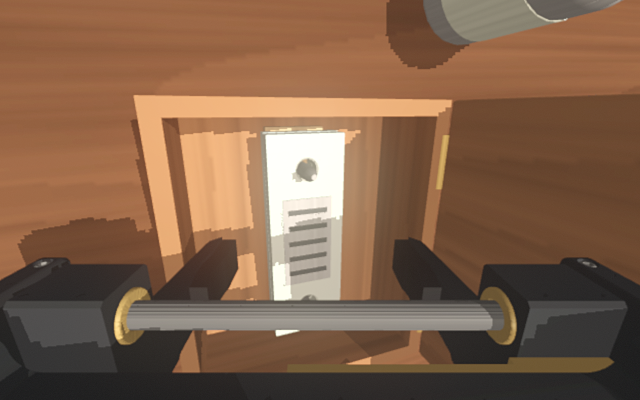

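View pics/s18.png

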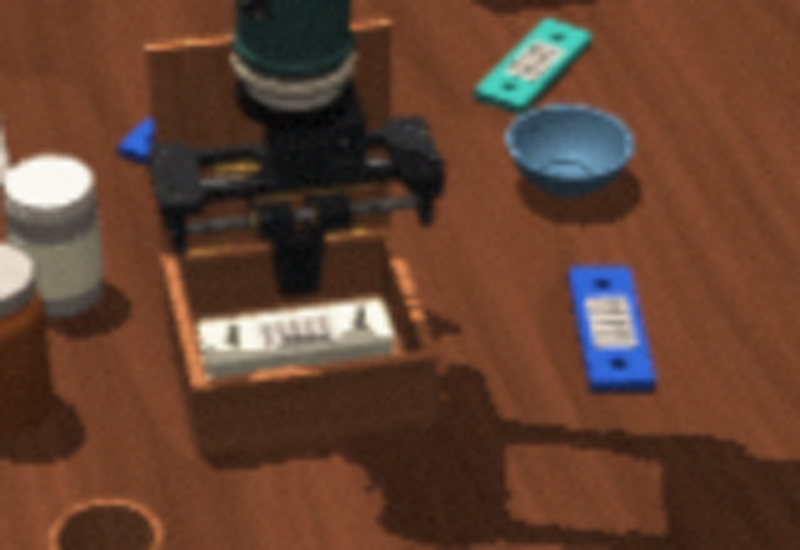

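```bash
python3 - <<'E'
from h import *
yaw=np.pi/2+CY
servo_line(tool(cw(0,.005,.30),0,yaw)[0],max_speed=.25)
servo_line(tool(cw(0,-.135,.30),0,yaw)[0],max_speed=.25)
r=servo_line(tool(cw(0,-.135,.197),0,yaw)[0],max_speed=.15,contact_N=8);st(r)
im=capture('side');crop(im,240,60,400,220,5,'s19.png')
E
```

```text
False t72.2 tip [ 0.566  -0.2703  0.1737] w0.0006 F [ 0.1957 -0.2688 -0.0831] M [-0.0296 -0.0698  0.0249]
```

View pics/s19.png

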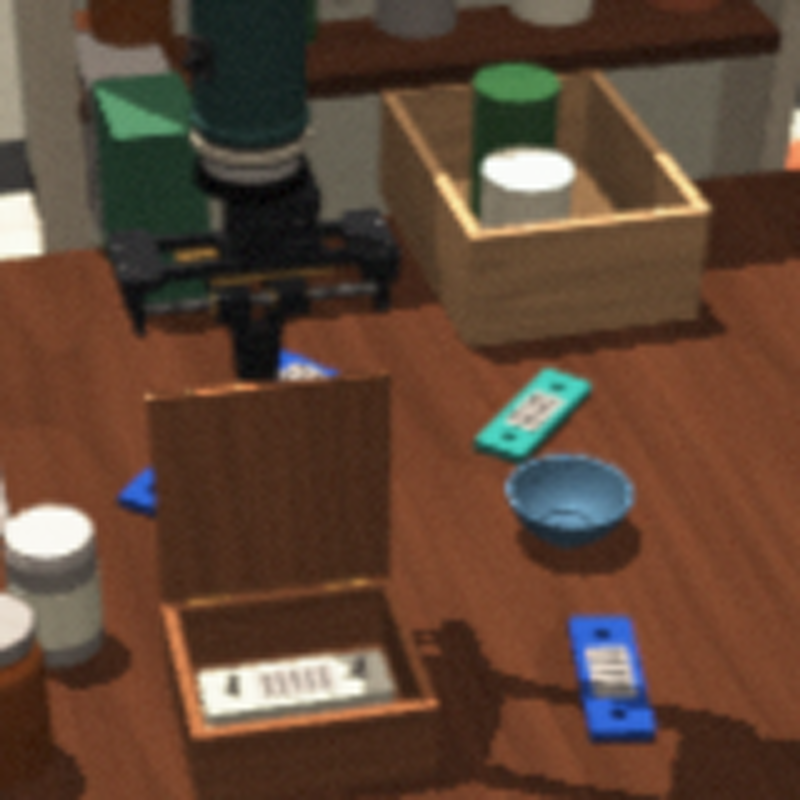

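Fingers are behind the cover, just below its top edge; plates lie flat in the case. Push it closed along the arc.

```bash
python3 - <<'E'
from h import *
yaw=np.pi/2+CY; rr=.135; a=.0095
for th in np.arange(1.56,0.0,-.13):
    y=-.073+rr*np.cos(th)-.008*np.sin(th)-a+.002*np.sin(th); z=.062+rr*np.sin(th)+.008*np.cos(th)-.002*np.cos(th)
    servo_line(tool(cw(0,y,z),0,yaw)[0],max_speed=.12)
    s=st('%.2f'%th)
    if np.linalg.norm(s['contact_force'])>20: break
r=servo_line(tool(cw(0,.055,.064),0,yaw)[0],max_speed=.03,contact_N=15);s=st(r);print(s['tcp_pos'][2]+OFF)
im=capture('side');crop(im,240,100,400,240,5,'s20.png')
E
```

```text
1.56 t72.8 tip [ 0.5676 -0.222   0.1731] w0.0005 F [-0.0976 -0.1264 -0.2517] M [-0.0259 -0.0468 -0.0294]
1.43 t73.2 tip [ 0.5681 -0.2046  0.1719] w0.0003 F [0.954  0.4687 0.4267] M [-0.0623 -0.0876 -0.0098]
1.30 t73.5 tip [ 0.5688 -0.1871  0.169 ] w0.0008 F [ 0.8224 -0.6456  0.1622] M [ 0.0167 -0.0742 -0.0029]
1.17 t73.8 tip [ 0.5695 -0.1703  0.1639] w0.0004 F [ 0.0454 -0.0666  0.4047] M [-0.0173 -0.1048  0.0045]
1.04 t74.0 tip [ 0.5701 -0.1543  0.1566] w0.0003 F [-0.0269  0.1302 -0.5106] M [-0.0622 -0.0338  0.013 ]
0.91 t74.3 tip [ 0.5707 -0.1392  0.1472] w0.0003 F [-1.0103 -0.5195 -0.0921] M [-0.0446 -0.0476  0.028 ]
0.78 t74.7 tip [ 0.5711 -0.1254  0.1358] w0.0002 F [0.4811 0.7821 0.1637] M [-0.0287 -0.0846  0.029 ]
0.65 t75.0 tip [ 0.5715 -0.1134  0.1229] w0.0007 F [-0.0754 -0.1356 -0.1957] M [-0.0001 -0.0595 -0.028 ]
0.52 t75.2 tip [ 0.572  -0.1034  0.109 ] w0.0002 F [1.1301 0.1958 1.373 ] M [-0.0731 -0.0969  0.0218]
0.39 t75.5 tip [ 0.5725 -0.0952  0.0939] w0.0003 F [-0.1194 -1.2433 -0.6763] M [-0.0803 -0.07   -0.0115]
0.26 t75.8 tip [ 0.5727 -0.089   0.0776] w0.0003 F [ 0.3121 -0.2488 -0.0458] M [-0.0172 -0.017  -0.0228]
0.13 t76.2 tip [ 0.5729 -0.0849  0.0605] w0.0002 F [-0.3313  0.083   0.3938] M [-0.0646 -0.0484  0.0559]
True t76.7 tip [ 0.5742 -0.0819  0.0455] w0.0004 F [-1.5219  0.2042  6.5006] M [-0.0744  0.2245 -0.0332]
0.06988270350451732
```

View pics/s20.png

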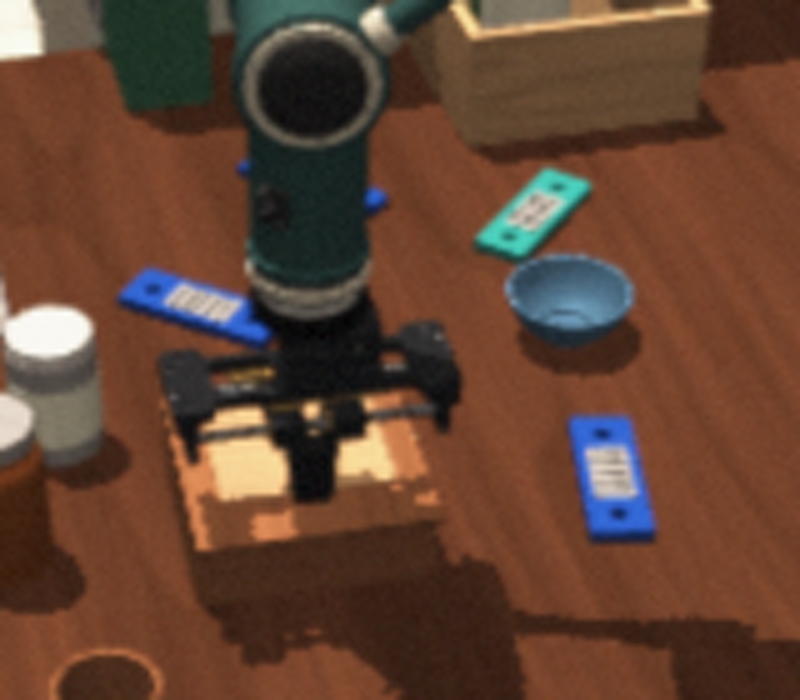

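```bash
python3 - <<'E'
from h import *
servo_line(tool(cw(0,.055,.22),0,np.pi/2+CY)[0],max_speed=.2)
move_to([.45,-.2,.35],[np.pi,0,.5]);pause(.5);st()
im=capture('side');crop(im,240,130,440,380,3,'s21.png')
im=capture('top');crop(im,150,130,350,260,4,'t21.png')
E
```

```text
t79.1 tip [ 0.4502 -0.1998  0.3498] w0.0006 F [-0.3893 -0.4208  0.4538] M [ 0.0089 -0.0272  0.0269]
```

View pics/s21.png

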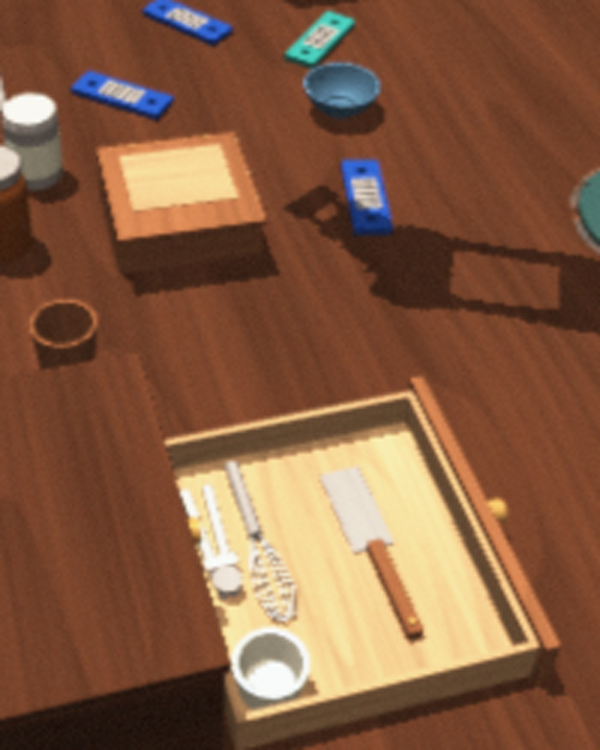

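View pics/t21.png

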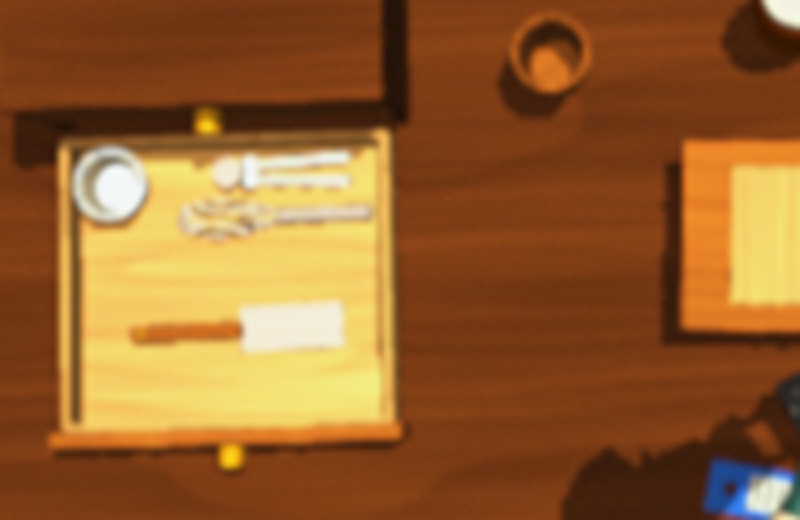

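Cover flat and shut, spatula flat in the drawer, bystanders unmoved, no white plate left out. Handing in.

```bash
python3 -c "
from workcell import *
finish_job()"
```

```text
the job is handed in; nothing more can be done
```

I levered the cover open with the spatula and put the spatula back flat in the drawer. Both white plates are on the pins, and I pushed the cover shut and handed the job in at about 79 s of the 208 s. The hand-in gives no verdict, so I can't confirm how it was judged.

**Last checks**
- **Plates:** only two white plates were on the shelf; the blue and turquoise ones were left alone. Touching the top of the stack gave 35.9 mm against the expected 36 mm, so both are fully home. The view just before closing showed them flat with the inlaid face up.
- **Cover:** the top surface measured 69.9 mm after pressing it down, against 70 mm when fully shut.
- **Spatula and bystanders:** the last pictures show the spatula lying in the drawer and no visible shift of the things around it. They did not cover the far-right items.

**What disagreed**
- **Fingertips:** they end about 24.4 mm short of the reported TCP, so my first two grasps closed on nothing. I measured the offset by touch, on the drawer floor and the spatula handle, and used it from then on.
- **First plate:** it had moved about 40 mm since the first picture, so I measured it again before gripping.
- **Top camera:** it read about 4 mm off from the wrist camera. I relied on the wrist camera, whose readings matched the known sizes.
- **Tilted release:** I let each plate go with the gripper tilted so its body cleared the open cover. On opening, a finger pressed the case rim with about 5 N each time.

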